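Chock the can on the ramp and open the stop arm

TASK

A food can lies on its side on the sloping plywood ramp, kept from rolling off only by the swing-out stop arm, which is in the way of the label scanner. Lay the wooden wedge chock flat on the ramp below the can, thin edge uphill, and slide it under the arm until it is snug against the middle of the can's low side; then, with the chock in place, swing the stop arm out by its knob, about a quarter turn downhill. The can must stay where it is on the ramp, at rest against the chock, and the plain block and the can standing near where the chock lay are to be left alone.

Things in the scene. Friction and masses are not known exactly. Their poses are not given: they have to be found in the camera images.
- ramp: Fixed sloping plywood deck 340 mm long (level measure), 150 mm wide, no side rails, 50 mm high backstop at its high end. Origin: on the table under the deck's middle. +x is level and points uphill, y across, z up. The deck's surface is at z = 45 mm + 0.12 x in this frame, x from -170 to +170 mm.
- can: Steel can with paper label, diameter 67 mm, length 105 mm, about 0.4 kg, lying across the ramp against the stop arm's uphill side, up to 12 mm off the ramp's middle line. Origin: its centre; y is its own axis (x, z turn as it rolls). Starts at about x = 40, z = 83 mm in the ramp's frame. Rolls freely.
- chock: Light-wood wedge 120 long (x), 50 wide (y), 26 mm high, about 0.1 kg, on the table. Origin: centre of its underside. Thin edge (1.5 mm) at x = +60 mm; from there the face rises at 30 degrees to full height at x = +17; back to x = -60 it is a plain block to grip. Snug on the ramp, the can's centre is at x = 69, z = 33.5 mm in this frame. Friction holds it on the ramp.
- stop_arm (a joint): Arm angle: 0 = across the ramp (start); grows as its knob end swings downhill in a level arc, to 1.7 rad. Friction holds it where left (under 2 N at the knob). A level 12 mm aluminium bar, 79 to 91 mm above the table: the chock passes beneath with 8 mm to spare. Vertical post at x = 0, y = -90 mm in the ramp's frame; at 0 it points along the ramp's +y.
- knob (a point): Upright round aluminium knob, 18 mm in diameter, at the arm's free end, 205 mm from the post's axis, clear of the deck's edge. This point is on its axis, 115 mm above the table; the knob rises from the bar to 133 mm above the table.
- block: Bystander: plain rectangular light-wood block 90 x 45 x 26 mm, no wedge face. Origin: centre of its underside. Leave alone.
- can_b: Bystander: can like the other, standing upright, 67 mm in diameter, 105 mm high. Origin: centre of its underside. Leave alone.
Not all that is in view belongs to the job. Leave any red or yellow look-alike of the chock alone. What is shaped like the can but turquoise is not meant.

How it is judged (in metres and radians):
On the way, in this order (a step that is already met when the one before it is completed fails the run):
1. the chock lies flat on the ramp, thin edge uphill, within 10 mm of snug against the can's low side, while the stop arm is still closed (under 0.12 rad) (value of joint stop_arm below 0.12 rad and x of can in the frame of chock between 0.062 and 0.079 m and angle between chock's own z axis and vertical between 0.06 and 0.18 rad and y of can in the frame of chock between -0.03 and 0.03 m and z of can in the frame of chock between 0.028 and 0.039 m and angle between the x axis of chock and the x axis of ramp, either way round below 0.26 rad and angle between the y axis of can and the y axis of ramp, either way round below 0.26 rad and x of chock in the frame of ramp below 0.02 m), for 0.3 s.
2. the stop arm has been swung open by more than 1.1 rad (value of joint stop_arm above 1.1 rad), for 0.2 s.
At the end, for the whole second after the job is handed in: Stop arm open over 1.1 rad and still; the can at rest on the ramp, within 45 mm of its start, lying across it (0.26 rad) and pressing on the chock; the chock flat on the ramp below it, thin edge uphill (0.26 rad), its middle line within 30 mm of the can's centre (value of joint stop_arm above 1.1 rad and velocity of joint stop_arm between -0.1 and 0.1 rad/s and contact force between can and chock above 0.05 N and x of can in the frame of chock between 0.062 and 0.074 m and angle between chock's own z axis and vertical between 0.06 and 0.18 rad and y of can in the frame of chock between -0.03 and 0.03 m and z of can in the frame of chock between 0.028 and 0.039 m and angle between the x axis of chock and the x axis of ramp, either way round below 0.26 rad and angle between the y axis of can and the y axis of ramp, either way round below 0.26 rad and x of chock in the frame of ramp below 0.02 m and distance of can from where it was at the start of the episode below 0.045 m and linear speed of each of can, chock below 0.01 m/s); the robot touches nothing.
It fails at once if the plain block or the standing can near the chock is moved by more than 30 mm (distance of any of block, can_b from where it was at the start of the episode above 0.03 m).
It also fails if it takes over 58 s, if anything falls off the work surface, if the arm or the gripper's body presses on something with over 40 N, if the wrist force passes 120 N, or if a joint passes its speed limit or range.

ROBOT

A 6-joint arm with a two-finger parallel gripper is mounted at the origin on the work surface. World frame = base frame: x ahead of the robot, y to its left, z up, the work surface at z = 0. Lengths are in m, angles in degrees, forces in N, time in s.
With the tool pointing down it reaches from about 0.35 to 0.875 m from the base axis. Payload 4.2 kg.
Tool frame: the origin (TCP) lies on the centre line of the jaws, within the pads' length; the fingertips stand 19 mm ahead of it and the grasp point (between the pads) is the TCP; x points along the fingers, y is the direction in which the jaws open and shut, and the axes are right-handed (so a half turn about x gives the same grasp; the last joint's range is limited). The gripper opens to 87 mm and grips with 3 to 60 N. Pads are 19 mm wide; open, the fingers measure 117 mm over their backs; the gripper's body (75 mm by 190 mm) begins 51 mm behind the grasp point.
Start: joints at [-50.042, 22.042, 0.453, 0, -68.411, -14.817], TCP at [0.266, -0.566, 0.208] pointing down, gripper open.
Joint ranges: [-179.83, 179.83], [-69.29, 118.12], [-61.27, 80.66], [-181.25, 117.63], [-171.15, -9.14], [-177.46, 177.46]. Speed limits (degrees/s): [159.86, 159.86, 180, 180, 180, 180].

INTERFACE

Orientations are given as a 3x3 rotation matrix whose columns are the frame's x, y, z axes.
In Python, from station import r, viewer, job, spotter gives the robot as it stands.
- The arm moves only by the tool play_rows, never from a script. Its argument "commands" is a list of rows, each an object of numbers: "fingers": the gripper command: -1 is fully open, 1 is shut, values between are in proportion; "tx", "ty", "tz": the shift along the tool's x, y, z normalised to -1 to 1, where 1 is 750 mm; "ax", "ay", "az": the turn, a rotation vector about the tool's x, y, z normalised to -1 to 1, where 1 is pi rad. In form: [{"fingers": .., "tx": .., "ty": .., "tz": .., "ax": .., "ay": .., "az": ..}, ...]. A call has 1 to 5 rows; each row is the pose to reach, as a shift and turn from the pose commanded when the call began, along the tool's axes at that moment, turning the shorter way round; what a row does not reach only later rows make up. A row lasts 1/12 s, in which the tool goes at most 41.7 mm and 7.16 degrees, less where a joint would pass 70% of its speed; a pose out of reach is approached as far as the arm can. A call with a number of a shift or a turn outside -1 to 1 is refused whole. A call with a gripper value outside its range is refused whole. The fingers move at their own pace and stop on an object; the grip force is fixed at half the most. Time passes only in rows, so rows that repeat a pose let the fingers close. It gives the time, the measured TCP pose, the force and the opening at its end, in the units of the state.
- r.sense(): the state, without advancing time (a new reading comes with each control period).
- viewer.capture(name): name is "side" or "top" or "wrist"; returns a dict with "image" (400x640x3 uint8, red, green, blue), "fx", "fy", "cx", "cy" (pixels), "R" (3x3) and "t" (3): a world point X has camera coordinates R X + t; the wrist camera has in their place "mount" (4x4, takes a point from camera to tool coordinates, whose origin is the TCP and whose axes are the tool frame's). Camera axes: x right, y down, z forward; pixel columns grow to the right and rows downward; lengths in m; the calibration is good to about 2 mm. A picture is of the moment at which its call begins: read the wrist's pose just before it. There is no depth.
- job.finish_job(): hands the job in, once; it reports no verdict.
Trained networks look in a picture, given as the dict that the camera call returned (one of the last four; its "shot" number tells which), for a name from the list of things; names that differ only in an ending like _2 or _b are one class to them, and where a whole thing is asked for, a point or a joint stands for the part that bears it (a point fixed in the world has none). Each returns a list of dicts, best first, with "score" (0 to 1); they miss things now and then, are a little off and sometimes report something else, mostly with a low value. They report only what shows in the picture. A call takes as long as a camera call. They do not tell look-alikes from the thing itself.
- spotter.find_in(name, picture): "uv" ([column, row] in pixels, amid what is visible of it).
- spotter.silhouettes(name, picture): "region" (400x640 bool, what is visible of it) and "uv" ([column, row] in pixels, amid what is visible of it).
The state is a dict: "time_s": time; "joints": joint angles; "joint_velocities": joint speeds; "effort": joint torques, N m; "tcp_pos": TCP position; "ee_rot": TCP orientation; "wrist_force": force on the tool from outside, world axes, zero at the start; "moment": the same for the moment, N m; "gripper_width": opening from 0.0 (shut) to 1.0 (fully open).
Only numpy, scipy, OpenCV 4.12 (cv2) and the standard library are available. Lean on these libraries where they do the work, as an engineer would, in place of code of your own. Each camera call takes 0.05 s, during which the arm holds its last target. There are 200 camera calls.

## Working session

There is one attempt and no reset: what is moved stays moved. The work goes in short steps, Python scripts to look and compute and a tool call to move; the robot and the scene stay as the last step left them, time stands still between calls to the robot, and variables do not carry over. Pictures are saved under pics/ and viewed, about 8 in all and at most 12, crops included, and the job is handed in when it is done.

Besides the shell and the picture viewer there is one more tool, called after ">>>" as a command line: name --argument value ..., lists and objects as JSON in quotes. play_rows: Moves the arm, as the interface text tells. Its arguments: {"type":"object","properties":{"commands":{"type":"array"}},"required":["commands"]}

```bash
mkdir -p pics; ls; python3 - <<'E'
from station import r, viewer, job, spotter
import cv2, numpy as np
s=r.sense(); print(s['time_s'],s['tcp_pos'],s['ee_rot'],s['gripper_width'])
for n in ['top','side']:
    p=viewer.capture(n); cv2.imwrite(f'pics/{n}0.png',p['image'][:,:,::-1])
    print(n,p['fx'],p['fy'],p['cx'],p['cy'],np.round(p['R'],4).tolist(),np.round(p['t'],4).tolist())
    for k in ['ramp','can','chock','stop_arm','knob','block']:
        print(k,[(np.round(d['uv'],1).tolist(),round(d['score'],2)) for d in spotter.find_in(k,p)])
E
```

```text
pics
0.0 [ 0.26527301 -0.56520684  0.20657291] [[-1.01613693e-03 -4.24652747e-01  9.05355738e-01]
 [ 1.92139295e-03  9.05353705e-01  4.24653950e-01]
 [-9.99997638e-01  2.17105069e-03 -1.04038543e-04]] 0.9978643205782481
top 456.1006518776167 456.1006518776167 318.91899187448735 203.5344952201835 [[0.0286, -0.9994, -0.017], [-0.9929, -0.0264, -0.116], [0.1154, 0.0202, -0.9931]] [-0.0229, 0.6019, 1.3096]
ramp []
can [([268.1, 135.9], 0.83), ([191.6, 235.7], 0.76), ([390.0, 188.3], 0.75), ([271.3, 207.7], 0.59)]
chock [([439.5, 289.8], 0.97), ([458.9, 229.1], 0.72), ([452.4, 177.5], 0.69)]
stop_arm [([285.5, 213.4], 0.63)]
knob [([287.0, 208.3], 0.76)]
block [([389.8, 247.3], 0.63)]
side 461.4988665187174 461.4988665187174 313.8282239173503 199.51071613935375 [[-0.9088, -0.4168, 0.0172], [-0.307, 0.6403, -0.7042], [0.2825, -0.6452, -0.7098]] [0.5212, 0.2808, 1.0114]
ramp [([289.0, 273.6], 0.65)]
can [([324.1, 164.3], 0.87), ([291.4, 255.4], 0.82), ([202.8, 246.1], 0.76), ([268.7, 373.0], 0.68)]
chock [([434.0, 175.1], 0.91), ([338.1, 137.4], 0.69), ([380.8, 150.7], 0.62)]
stop_arm [([317.0, 252.5], 0.59)]
knob [([307.4, 247.5], 0.68)]
block [([378.2, 193.2], 0.86)]
```

View pics/top0.png

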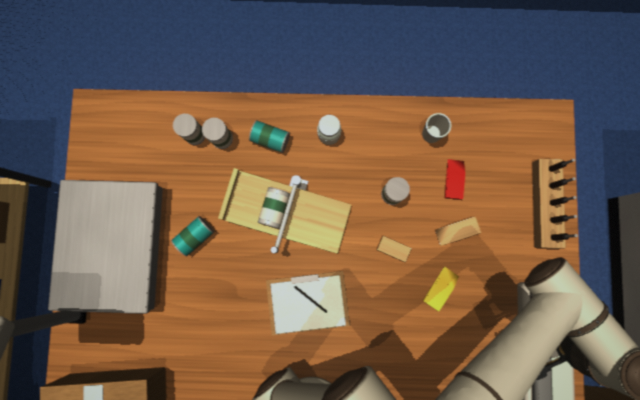

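View pics/side0.png

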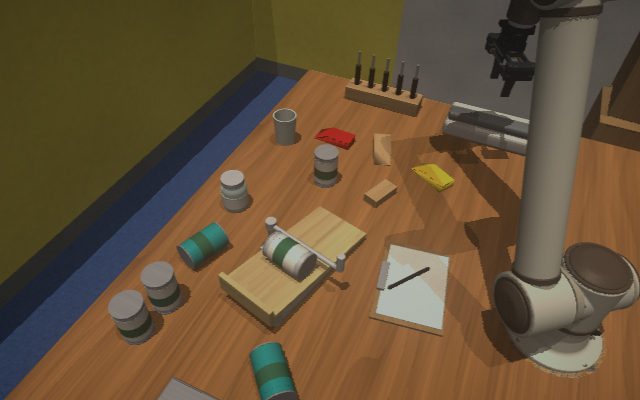

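```bash
cat > h.py <<'E'
from station import r, viewer, job, spotter
import cv2, numpy as np
from scipy.optimize import minimize
def cam(p):
    if 'mount' in p:
        s=p['state']; T=np.eye(4);T[:3,:3]=s['ee_rot'];T[:3,3]=s['tcp_pos']
        M=np.linalg.inv(T@np.array(p['mount'])); return M[:3,:3],M[:3,3]
    return np.array(p['R']),np.array(p['t'])
def cap(n):
    s=r.sense(); p=viewer.capture(n)
    if n=='wrist': p['state']=s
    return p
def proj(p,X):
    R,t=cam(p); c=np.atleast_2d(X)@R.T+t
    return np.c_[p['fx']*c[:,0]/c[:,2]+p['cx'],p['fy']*c[:,1]/c[:,2]+p['cy']]
def ray(p,uv,z):
    R,t=cam(p); o=-R.T@t; d=R.T@np.array([(uv[0]-p['cx'])/p['fx'],(uv[1]-p['cy'])/p['fy'],1]); return o+d*(z-o[2])/d[2]
def pose(q,X):
    c,s=np.cos(q[2]),np.sin(q[2]); return X@np.array([[c,s,0],[-s,c,0],[0,0,1]])+[q[0],q[1],0]
WEDGE=np.array([[x,y,z] for y in(-.025,.025) for x,z in((-.06,0),(.06,0),(.06,.0015),(.017,.026),(-.06,.026))])
def fit(views,model,q0):
    """views: list of (picture, mask); soft IoU of hull and mask, best q=(x,y,yaw)"""
    def cost(q):
        e=0
        for p,m in views:
            h=cv2.convexHull((proj(p,pose(q,model))*16).astype(np.float32)).astype(int)
            a=np.zeros(m.shape,np.uint8); cv2.fillConvexPoly(a,h,255,cv2.LINE_AA,4); a=a/255.
            e+=1-np.minimum(a,m).sum()/np.maximum(a,m).sum()
        return e
    return min((minimize(cost,[q0[0],q0[1],y],method='Nelder-Mead',options=dict(initial_simplex=[[q0[0],q0[1],y],[q0[0]+.015,q0[1],y],[q0[0],q0[1]+.015,y],[q0[0],q0[1],y+.3]],maxiter=200)) for y in np.atleast_1d(q0[2])),key=lambda s:s.fun)
def mask(name,p,uv):
    d=min(spotter.silhouettes(name,p),key=lambda d:np.hypot(*(np.array(d['uv'])-uv))); print(name,np.round(d['uv'],1),round(d['score'],2),d['region'].sum()); return d['region'].astype(float)
E
python3 - <<'E'
from h import *
t=cap('top'); s=cap('side')
c0=ray(t,(459,231),.013); print('chock0',c0,'side',proj(s,c0))
vs=[(t,mask('chock',t,(459,231))),(s,mask('chock',s,(382,150)))]
for y in np.arange(4)*np.pi/2: f=fit(vs,WEDGE,(c0[0],c0[1],[y])); print(np.round(f.x,4),round(f.fun,3))
for p,n,uv in((t,'top',(275,249)),(s,'side',(341,263))):
    for k in('knob','stop_arm','ramp','can'):
        print(n,k,[(np.round(d['uv'],1).tolist(),round(d['score'],2),int(d['region'].sum()),[int(v) for v in cv2.boundingRect(d['region'].astype(np.uint8))]) for d in spotter.silhouettes(k,p)])
crop=lambda p,x,y,w,h,f:cv2.resize(p['image'][y:y+h,x:x+w,::-1],None,fx=f,fy=f,interpolation=cv2.INTER_CUBIC)
a=crop(t,210,160,160,100,5); b=crop(t,370,160,120,100,3); c=crop(s,330,110,130,100,3)
cv2.imwrite('pics/ramp.png',a); cv2.imwrite('pics/ch.png',np.hstack([b,c]))
E
```

```text
chock0 [ 0.53406704 -0.42267577  0.013     ] side [[382.52358935 146.76204105]]
chock [458.1 229.5] 0.92 740
chock [381.1 149.6] 0.73 528
[ 0.5366 -0.4209 -1.2256] 0.287
[ 0.5343 -0.415   1.9161] 0.227
[ 0.5343 -0.4148  1.9177] 0.224
[ 0.5367 -0.4208  5.0554] 0.286
top knob [([288.1, 212.8], 0.9, 269, [272, 176, 29, 76])]
top stop_arm [([286.7, 217.4], 0.91, 483, [270, 175, 31, 78])]
top ramp [([289.8, 210.4], 0.6, 5825, [218, 168, 133, 85])]
top can [([268.4, 135.9], 0.93, 903, [249, 119, 40, 35]), ([192.7, 236.0], 0.9, 931, [171, 216, 43, 40]), ([272.1, 207.8], 0.85, 886, [257, 187, 32, 42]), ([393.2, 193.1], 0.68, 559, [382, 177, 27, 29])]
side knob [([315.6, 252.3], 0.65, 613, [264, 216, 81, 57])]
side stop_arm []
side ramp [([285.7, 270.2], 0.6, 6963, [219, 207, 146, 120])]
side can [([270.5, 372.8], 0.76, 1971, [249, 342, 47, 58]), ([200.3, 249.4], 0.62, 1392, [176, 222, 53, 47]), ([289.2, 256.0], 0.6, 1559, [262, 231, 55, 49])]
```

View pics/ch.png

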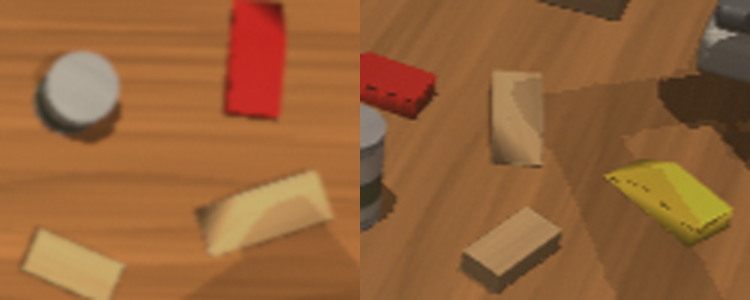

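View pics/ramp.png

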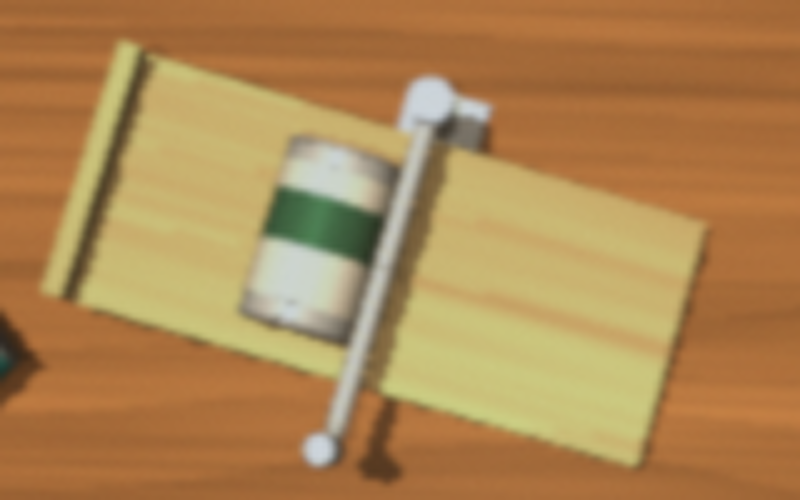

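```bash
cat >> h.py <<'E'
from scipy.spatial.transform import Rotation as Ro
from scipy.optimize import least_squares
def toolR(xdir,ydir):
    x=np.array(xdir,float);x/=np.linalg.norm(x); y=np.array(ydir,float); y-=x*(x@y); y/=np.linalg.norm(y); return np.c_[x,y,np.cross(x,y)]
def go(pos,R,f=None):
    "numbers of the move to pose, from the last reading"
    s=r.sense(); R0=Ro.from_matrix(s['ee_rot']).as_matrix(); d=R0.T@(np.array(pos)-s['tcp_pos']); w=Ro.from_matrix(R0.T@R).as_rotvec()
    print('go t',np.round(d/.75,4).tolist(),'a',np.round(w/np.pi,4).tolist(),'mm',np.round(d*1e3,1),'deg',round(np.degrees(np.linalg.norm(w)),1))
yaw=lambda a:np.array([np.cos(a),np.sin(a),0])
E
python3 - <<'E'
from h import *
t=cap('top'); s=cap('side')
P=np.array([[-.17,-.075,.0246],[-.17,.075,.0246],[0,.115,.133],[.17,-.075,.1154],[.17,.075,.1154],[0,-.09,.1]])
uv=np.array([[707,228],[640,466],[319,449],[122,40],[43,293],[432,98]])/5+[210,160]
w=np.array([1,1,1,.5,.5,.3])[:,None]
f=least_squares(lambda q:((proj(t,pose(q,P))-uv)*w).ravel(),[.6,0,1.27])
print(f.x,np.round(proj(t,pose(f.x,P))-uv,1).tolist()); print('side',np.round(proj(s,pose(f.x,P)),1).tolist())
q=f.x
# can
a=np.linspace(0,2*np.pi,24); C=np.array([[.0335*np.cos(u),y,.0335*np.sin(u)] for u in a for y in(-.0525,.0525)])
vs=[(t,mask('can',t,(272,208))),(s,mask('can',s,(290,256)))]
g=fit(vs,C+[0,0,.083],(*pose(q,np.array([[.04,0,0]]))[0,:2],[q[2]])); print('can',g.x,g.fun)
c,sn=np.cos(q[2]),np.sin(q[2]); d=g.x[:2]-q[:2]; print('can in ramp',c*d[0]+sn*d[1],-sn*d[0]+c*d[1],g.x[2]-q[2])
ch=(.5343,-.4149,1.917); p=pose(ch,np.array([[-.045,0,.15]]))[0]; print(p)
go(p,toolR([0,0,-1],yaw(ch[2]+np.pi/2)))
E
```

```text
[0.57237518 0.08130638 1.31760417] [[-0.2, -0.8], [-0.6, 0.4], [-0.0, 0.3], [1.7, -0.2], [1.4, 0.5], [-0.3, 0.5]]
side [[320.1, 204.5], [366.5, 231.9], [341.5, 254.4], [221.1, 262.7], [273.3, 302.0], [271.0, 218.8]]
can [267.9 210.6] 0.93 859
can [289.8 256. ] 0.86 1525
can [0.5806693  0.12202511 1.32202473] 0.20832809523558182
can in ramp 0.0414981569030383 0.0021701772845051145 0.004420562247120063
[ 0.54956981 -0.45723005  0.15      ]
go t [0.0768, -0.0299, 0.4043] a [-0.4705, 0.0, -0.0] mm [ 57.6 -22.4 303.2] deg 84.7
```

>>> play_rows --commands '[{"fingers": -1,"tx": 0.077,"ty": -0.03,"tz": 0.404,"ax": -0.47,"ay": 0,"az": 0},{"fingers": -1,"tx": 0.077,"ty": -0.03,"tz": 0.404,"ax": -0.47,"ay": 0,"az": 0},{"fingers": -1,"tx": 0.077,"ty": -0.03,"tz": 0.404,"ax": -0.47,"ay": 0,"az": 0},{"fingers": -1,"tx": 0.077,"ty": -0.03,"tz": 0.404,"ax": -0.47,"ay": 0,"az": 0},{"fingers": -1,"tx": 0.077,"ty": -0.03,"tz": 0.404,"ax": -0.47,"ay": 0,"az": 0}]'

```text
time_s: 1.92
tcp_pos: [0.4583, -0.492, 0.1687]
ee_rot: [[0.0, -0.877, 0.48], [-0.0, 0.48, 0.877], [-1.0, -0.0, -0.0]]
wrist_force: [0.1, -0.4, -0.1]
gripper_width: 0.999
```

```bash
python3 -c "
from h import *
go([.5496,-.4572,.15],toolR([0,0,-1],yaw(1.917+np.pi/2)))"
```

```text
go t [0.0249, -0.0844, 0.0991] a [-0.2697, -0.0001, 0.0001] mm [ 18.7 -63.3  74.4] deg 48.5
```

>>> play_rows --commands '[{"fingers": -1,"tx": 0.025,"ty": -0.084,"tz": 0.099,"ax": -0.27,"ay": 0,"az": 0},{"fingers": -1,"tx": 0.025,"ty": -0.084,"tz": 0.099,"ax": -0.27,"ay": 0,"az": 0},{"fingers": -1,"tx": 0.025,"ty": -0.084,"tz": 0.099,"ax": -0.27,"ay": 0,"az": 0},{"fingers": -1,"tx": 0.025,"ty": -0.084,"tz": 0.099,"ax": -0.27,"ay": 0,"az": 0},{"fingers": -1,"tx": 0.025,"ty": -0.084,"tz": 0.099,"ax": -0.27,"ay": 0,"az": 0}]'

```text
time_s: 2.33
tcp_pos: [0.5493, -0.4572, 0.1487]
ee_rot: [[-0.001, -0.992, -0.126], [0.001, -0.126, 0.992], [-1.0, 0.001, 0.001]]
wrist_force: [0.2, -0.3, 0.1]
gripper_width: 1.003
```

>>> play_rows --commands '[{"fingers": -1,"tx": 0,"ty": 0,"tz": 0,"ax": -0.07,"ay": 0,"az": 0},{"fingers": -1,"tx": 0,"ty": 0,"tz": 0,"ax": -0.07,"ay": 0,"az": 0},{"fingers": -1,"tx": 0,"ty": 0,"tz": 0,"ax": -0.07,"ay": 0,"az": 0}]'

```text
time_s: 2.58
tcp_pos: [0.548, -0.4583, 0.1498]
ee_rot: [[-0.0, -0.943, -0.333], [0.0, -0.333, 0.943], [-1.0, 0.0, 0.0]]
wrist_force: [0.6, -0.4, 0.2]
gripper_width: 1.003
```

```bash
python3 - <<'E'
from h import *
w=cap('wrist'); print(np.round(w['mount'],3).tolist(), w['state']['tcp_pos'])
ch=(.5343,-.4149,1.917)
h=proj(w,pose(ch,WEDGE)); print(np.round(h,0).tolist())
d=spotter.silhouettes('chock',w); print([(np.round(k['uv']),round(k['score'],2),k['region'].sum()) for k in d])
im=w['image'][:,:,::-1].copy()
if d:
    m=min(d,key=lambda k:np.hypot(*(k['uv']-h.mean(0))))['region']
    for k in (1.917,1.917+np.pi):
        f=fit([(w,m.astype(float))],WEDGE,(*ch[:2],[k])); print(f.x,f.fun)
    cv2.drawContours(im,cv2.findContours(m.astype(np.uint8),0,1)[0],-1,(0,255,0),1)
cv2.imwrite('pics/w1.png',im)
go([.5496,-.4572,.15],toolR([0,0,-1],yaw(1.917+np.pi/2)))
E
```

```text
[[0.001, -0.246, 0.969, -0.178], [1.0, -0.0, -0.001, 0.001], [0.0, 0.969, 0.246, -0.066], [0.0, 0.0, 0.0, 1.0]] [ 0.54803761 -0.4583152   0.14978071]
[[298.0, 173.0], [301.0, 273.0], [301.0, 273.0], [298.0, 248.0], [296.0, 177.0], [344.0, 173.0], [343.0, 272.0], [343.0, 273.0], [344.0, 247.0], [345.0, 177.0]]
[(array([186., 187.]), 0.75, np.int64(5989)), (array([325., 210.]), 0.59, np.int64(3610)), (array([409., 287.]), 0.58, np.int64(266))]
[ 0.53131691 -0.41691718  1.91916499] 0.2677271334365412
[ 0.53315172 -0.42240488  5.06507541] 0.3435712839627776
go t [-0.0001, -0.0027, 0.0008] a [-0.0034, 0.0, -0.0] mm [-0.1 -2.   0.6] deg 0.6
```

View pics/w1.png

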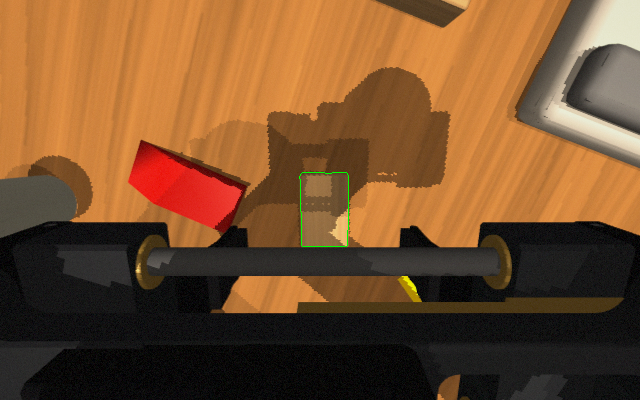

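>>> play_rows --commands '[{"fingers": -1,"tx": 0,"ty": 0.004,"tz": -0.1,"ax": 0,"ay": 0,"az": 0},{"fingers": -1,"tx": 0,"ty": 0.004,"tz": -0.1,"ax": 0,"ay": 0,"az": 0},{"fingers": -1,"tx": 0,"ty": 0.004,"tz": -0.1,"ax": 0,"ay": 0,"az": 0}]'

```text
time_s: 2.93
tcp_pos: [0.5698, -0.5348, 0.1474]
ee_rot: [[-0.001, -0.945, -0.326], [-0.001, -0.326, 0.945], [-1.0, 0.001, -0.001]]
wrist_force: [0.1, -0.4, -0.2]
gripper_width: 1.002
```

```bash
python3 - <<'E'
from h import *
w=cap('wrist'); print(w['state']['tcp_pos'])
ch=(.5315,-.4158,1.918)
h=proj(w,pose(ch,WEDGE)); print(np.round(h,0).tolist())
im=np.ascontiguousarray(w['image'][:,:,::-1])
x,y=(h.mean(0)-[90,70]).astype(int); x=max(x,0);y=max(y,0);print(x,y)
big=cv2.resize(im[y:y+140,x:x+180],None,fx=4,fy=4,interpolation=cv2.INTER_CUBIC)
b2=np.clip(big.astype(float)*1.6,0,255).astype(np.uint8)
cv2.imwrite('pics/w2.png',b2)
E
```

```text
[ 0.56976082 -0.53479708  0.14743557]
[[298.0, 242.0], [301.0, 332.0], [301.0, 332.0], [298.0, 314.0], [296.0, 251.0], [341.0, 241.0], [341.0, 331.0], [341.0, 332.0], [342.0, 314.0], [342.0, 250.0]]
230 223
```

View pics/w2.png

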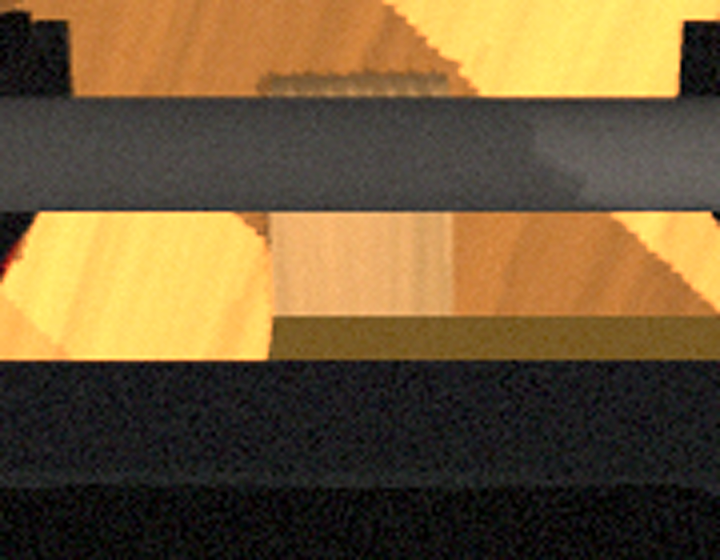

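```bash
python3 - <<'E'
from h import *
ch=(.5315,-.4158,1.918); p=pose(ch,np.array([[-.045,0,.023]]))[0]; print(p)
R=toolR([0,0,-1],yaw(ch[2]+np.pi/2)); go(p+[0,0,.06],R); go(p,R)
E
```

```text
[ 0.54681214 -0.45811476  0.023     ]
go t [0.0862, -0.0041, 0.1034] a [-0.0045, 0.0005, -0.0004] mm [64.6 -3.1 77.5] deg 0.8
go t [0.1662, -0.0042, 0.1032] a [-0.0045, 0.0005, -0.0004] mm [124.6  -3.1  77.4] deg 0.8
```

>>> play_rows --commands '[{"fingers": -1,"tx": 0.086,"ty": -0.004,"tz": 0.103,"ax": -0.0045,"ay": 0,"az": 0},{"fingers": -1,"tx": 0.086,"ty": -0.004,"tz": 0.103,"ax": -0.0045,"ay": 0,"az": 0},{"fingers": -1,"tx": 0.086,"ty": -0.004,"tz": 0.103,"ax": -0.0045,"ay": 0,"az": 0},{"fingers": -1,"tx": 0.13,"ty": -0.004,"tz": 0.103,"ax": -0.0045,"ay": 0,"az": 0},{"fingers": -1,"tx": 0.13,"ty": -0.004,"tz": 0.103,"ax": -0.0045,"ay": 0,"az": 0}]'

```text
time_s: 3.4
tcp_pos: [0.5435, -0.4521, 0.0471]
ee_rot: [[-0.009, -0.939, -0.344], [0.007, -0.344, 0.939], [-1.0, 0.006, 0.01]]
wrist_force: [-1.2, 0.7, -1.8]
gripper_width: 0.999
```

```bash
python3 - <<'E'
from h import *
ch=(.5315,-.4158,1.918); p=pose(ch,np.array([[-.045,0,.023]]))[0]
R=toolR([0,0,-1],yaw(ch[2]+np.pi/2)); go(p,R)
E
```

```text
go t [0.032, -0.0016, -0.0094] a [0.0011, 0.0031, -0.0019] mm [24.  -1.2 -7.1] deg 0.7
```

>>> play_rows --commands '[{"fingers": -1,"tx": 0.036,"ty": 0,"tz": 0,"ax": 0,"ay": 0,"az": 0},{"fingers": -1,"tx": 0.036,"ty": 0,"tz": 0,"ax": 0,"ay": 0,"az": 0},{"fingers": -1,"tx": 0.036,"ty": 0,"tz": 0,"ax": 0,"ay": 0,"az": 0},{"fingers": -1,"tx": 0.036,"ty": 0,"tz": 0,"ax": 0,"ay": 0,"az": 0}]'

```text
time_s: 3.73
tcp_pos: [0.5479, -0.4571, 0.0273]
ee_rot: [[0.002, -0.939, -0.345], [-0.001, -0.345, 0.939], [-1.0, -0.001, -0.002]]
wrist_force: [-0.1, -0.6, 0.2]
gripper_width: 1.0
```

```bash
python3 - <<'E'
from h import *
ch=(.5315,-.4158,1.918); p=pose(ch,np.array([[-.045,0,.023]]))[0]
R=toolR([0,0,-1],yaw(ch[2]+np.pi/2)); go(p,R)
E
```

```text
go t [0.0057, 0.0018, -0.0008] a [0.0015, -0.0006, 0.0003] mm [ 4.2  1.3 -0.6] deg 0.3
```

>>> play_rows --commands '[{"fingers": -1,"tx": 0.006,"ty": 0.002,"tz": 0,"ax": 0,"ay": 0,"az": 0},{"fingers": 1,"tx": 0.006,"ty": 0.002,"tz": 0,"ax": 0,"ay": 0,"az": 0},{"fingers": 1,"tx": 0.006,"ty": 0.002,"tz": 0,"ax": 0,"ay": 0,"az": 0},{"fingers": 1,"tx": 0.006,"ty": 0.002,"tz": 0,"ax": 0,"ay": 0,"az": 0},{"fingers": 1,"tx": 0.006,"ty": 0.002,"tz": 0,"ax": 0,"ay": 0,"az": 0}]'

```text
time_s: 4.15
tcp_pos: [0.5459, -0.457, 0.0215]
ee_rot: [[0.001, -0.939, -0.345], [-0.0, -0.345, 0.939], [-1.0, -0.0, -0.001]]
wrist_force: [-0.7, -0.3, -0.4]
gripper_width: 0.78
```

>>> play_rows --commands '[{"fingers": 1,"tx": 0,"ty": 0,"tz": 0,"ax": 0,"ay": 0,"az": 0},{"fingers": 1,"tx": 0,"ty": 0,"tz": 0,"ax": 0,"ay": 0,"az": 0},{"fingers": 1,"tx": 0,"ty": 0,"tz": 0,"ax": 0,"ay": 0,"az": 0}]'

```text
time_s: 4.4
tcp_pos: [0.5457, -0.4569, 0.021]
ee_rot: [[0.0, -0.939, -0.345], [-0.0, -0.345, 0.939], [-1.0, 0.0, -0.0]]
wrist_force: [-0.0, 0.3, 0.3]
gripper_width: 0.553
```

```bash
cat >> h.py <<'E'
q=np.array([.57238,.08131,1.3176]); a=np.arctan(.12)
N=lambda: pose([0,0,q[2]],np.array([[-np.sin(a),0,np.cos(a)]]))[0]
def ramp(x,y,up=0): # point above the deck, along its normal
    return pose(q,np.array([[x,y,.045+.12*x]]))[0]+N()*up
def toramp(p):
    d=pose([0,0,-q[2]],np.array([np.array(p)-[q[0],q[1],0]]))[0]; return d
RR=lambda: toolR(-N(),yaw(q[2]+np.pi/2))
E
python3 - <<'E'
from h import *
s=r.sense(); print(s['tcp_pos'],s['gripper_width'],s['wrist_force'],s['tcp_pos'][2])
# above lower ramp, chock origin at ramp x=-.10 : grasp 45 mm behind, along deck
g=lambda cx,y,up:ramp(cx-.045*np.cos(a),y,.023+up)
print(g(-.10,.002,.1)); go(s['tcp_pos']+[0,0,.15],s['ee_rot']); go(g(-.10,.002,.08),RR())
E
```

```text
[ 0.54574978 -0.45685934  0.02104465] 0.5532130539665119 [-0.01826009  0.28508339  0.29647469] 0.021044646693521983
[ 0.53053058 -0.07244322  0.14976232]
go t [-0.2, 0.0, -0.0] a [0.0, 0.0, -0.0] mm [-150.    0.   -0.] deg 0.0
go t [-0.1452, -0.1595, 0.4907] a [0.1924, -0.0369, -0.0115] mm [-108.9 -119.6  368. ] deg 35.3
```

>>> play_rows --commands '[{"fingers": 1,"tx": -0.01,"ty": 0,"tz": 0,"ax": 0,"ay": 0,"az": 0},{"fingers": 1,"tx": -0.05,"ty": 0,"tz": 0,"ax": 0,"ay": 0,"az": 0},{"fingers": 1,"tx": -0.1,"ty": 0,"tz": 0,"ax": 0,"ay": 0,"az": 0},{"fingers": 1,"tx": -0.15,"ty": 0,"tz": 0,"ax": 0,"ay": 0,"az": 0},{"fingers": 1,"tx": -0.2,"ty": 0,"tz": 0,"ax": 0,"ay": 0,"az": 0}]'

```text
time_s: 4.82
tcp_pos: [0.5455, -0.4568, 0.1732]
ee_rot: [[-0.0, -0.939, -0.345], [-0.0, -0.345, 0.939], [-1.0, 0.0, -0.0]]
wrist_force: [0.2, -0.6, 0.5]
gripper_width: 0.169
```

>>> play_rows --commands '[{"fingers": 1,"tx": -0.07,"ty": -0.018,"tz": 0.055,"ax": 0,"ay": 0,"az": 0},{"fingers": 1,"tx": -0.07,"ty": -0.035,"tz": 0.11,"ax": 0,"ay": 0,"az": 0},{"fingers": 1,"tx": -0.07,"ty": -0.05,"tz": 0.16,"ax": 0,"ay": 0,"az": 0},{"fingers": 1,"tx": -0.07,"ty": -0.067,"tz": 0.21,"ax": 0,"ay": 0,"az": 0},{"fingers": 1,"tx": -0.07,"ty": -0.08,"tz": 0.25,"ax": 0,"ay": 0,"az": 0}]'

```text
time_s: 5.23
tcp_pos: [0.5374, -0.2649, 0.2251]
ee_rot: [[0.003, -0.939, -0.344], [-0.001, -0.344, 0.939], [-1.0, -0.002, -0.001]]
wrist_force: [0.6, -0.1, 0.4]
gripper_width: 0.005
```

```bash
cat >> h.py <<'E'
g=lambda cx,y,up:ramp(cx-.0435*np.cos(a)-0,y,.0210+up)
E
python3 - <<'E'
from h import *
s=r.sense(); print(s['tcp_pos'],s['gripper_width'],s['wrist_force'])
go(g(-.10,.002,.08),RR())
E
```

```text
[ 0.53743608 -0.26486154  0.22509374] 0.005243321642297279 [ 0.63018319 -0.1295012   0.44084395]
go t [0.1291, -0.0825, 0.2488] a [0.1923, -0.0371, -0.0107] mm [ 96.9 -61.9 186.6] deg 35.3
```

The fingers hadn't closed when I lifted: they are slow, and I moved off on an opening reading that was still changing. I'll go back, look and regrip.

>>> play_rows --commands '[{"fingers": -1,"tx": 0.02,"ty": 0.03,"tz": -0.07,"ax": 0,"ay": 0,"az": 0},{"fingers": -1,"tx": 0.05,"ty": 0.05,"tz": -0.12,"ax": 0,"ay": 0,"az": 0},{"fingers": -1,"tx": 0.08,"ty": 0.065,"tz": -0.18,"ax": 0,"ay": 0,"az": 0},{"fingers": -1,"tx": 0.1,"ty": 0.08,"tz": -0.24,"ax": 0,"ay": 0,"az": 0},{"fingers": -1,"tx": 0.1,"ty": 0.08,"tz": -0.25,"ax": 0,"ay": 0,"az": 0}]'

```text
time_s: 5.65
tcp_pos: [0.5455, -0.4604, 0.1492]
ee_rot: [[-0.0, -0.938, -0.346], [0.0, -0.346, 0.938], [-1.0, 0.0, 0.0]]
wrist_force: [1.6, 0.7, -0.5]
gripper_width: 0.297
```

>>> play_rows --commands '[{"fingers": -1,"tx": 0,"ty": 0,"tz": 0,"ax": 0,"ay": 0,"az": 0},{"fingers": -1,"tx": 0,"ty": 0,"tz": 0,"ax": 0,"ay": 0,"az": 0},{"fingers": -1,"tx": 0,"ty": 0,"tz": 0,"ax": 0,"ay": 0,"az": 0}]'

```text
time_s: 5.9
tcp_pos: [0.5454, -0.4599, 0.1496]
ee_rot: [[-0.0, -0.939, -0.344], [-0.0, -0.344, 0.939], [-1.0, 0.0, 0.0]]
wrist_force: [-1.0, -0.0, 0.4]
gripper_width: 0.527
```

```bash
python3 - <<'E'
from h import *
w=cap('wrist'); print(w['state']['tcp_pos'],w['state']['gripper_width'])
ch=(.5315,-.4158,1.918)
h=proj(w,pose(ch,WEDGE)); print(np.round(h,0).tolist())
d=spotter.silhouettes('chock',w); print([(np.round(k['uv']),round(k['score'],2),cv2.boundingRect(k['region'].astype(np.uint8))) for k in d])
p=pose(ch,np.array([[-.045,0,.023]]))[0]
go(p,toolR([0,0,-1],yaw(ch[2]+np.pi/2)))
im=w['image'][:,:,::-1].copy(); cv2.polylines(im,[cv2.convexHull(h.astype(np.int32))],True,(255,0,255),1)
x,y=(h.mean(0)-[100,75]).astype(int)
cv2.imwrite('pics/w3.png',cv2.resize(im[y:y+150,x:x+200],None,fx=4,fy=4))
E
```

```text
[ 0.54535561 -0.459909    0.14964727] 0.5273279209277602
[[298.0, 173.0], [300.0, 273.0], [300.0, 274.0], [297.0, 248.0], [296.0, 177.0], [344.0, 173.0], [342.0, 273.0], [342.0, 274.0], [344.0, 248.0], [345.0, 177.0]]
[(array([181., 183.]), 0.68, (126, 139, 117, 83)), (array([321., 211.]), 0.62, (297, 173, 49, 74))]
go t [0.1709, -0.0012, 0.0012] a [0.0019, -0.0005, 0.0004] mm [128.2  -0.9   0.9] deg 0.4
```

View pics/w3.png

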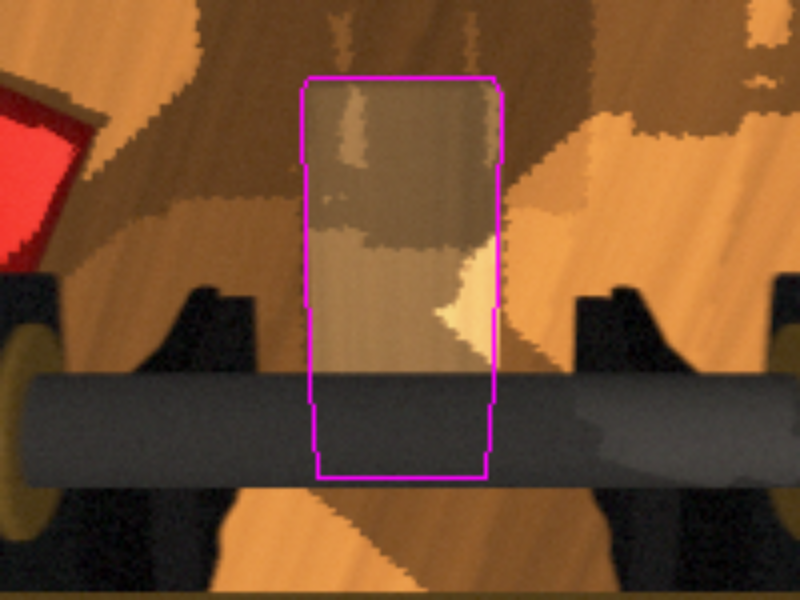

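Chock is still exactly where the model puts it (outline matches, 297–346 columns). Descend with the fingers fully open, then close fully.

>>> play_rows --commands '[{"fingers": -1,"tx": 0.03,"ty": 0,"tz": 0.001,"ax": 0,"ay": 0,"az": 0},{"fingers": -1,"tx": 0.06,"ty": 0,"tz": 0.001,"ax": 0,"ay": 0,"az": 0},{"fingers": -1,"tx": 0.08,"ty": 0,"tz": 0.001,"ax": 0,"ay": 0,"az": 0},{"fingers": -1,"tx": 0.08,"ty": 0,"tz": 0.001,"ax": 0,"ay": 0,"az": 0},{"fingers": -1,"tx": 0.08,"ty": 0,"tz": 0.001,"ax": 0,"ay": 0,"az": 0}]'

```text
time_s: 6.42
tcp_pos: [0.5456, -0.4582, 0.0905]
ee_rot: [[0.0, -0.938, -0.346], [-0.001, -0.346, 0.938], [-1.0, 0.0, -0.001]]
wrist_force: [-0.6, -0.4, 0.4]
gripper_width: 0.963
```

>>> play_rows --commands '[{"fingers": -1,"tx": 0.03,"ty": 0,"tz": 0,"ax": 0,"ay": 0,"az": 0},{"fingers": -1,"tx": 0.06,"ty": 0,"tz": 0,"ax": 0,"ay": 0,"az": 0},{"fingers": -1,"tx": 0.08,"ty": 0,"tz": 0,"ax": 0,"ay": 0,"az": 0},{"fingers": -1,"tx": 0.09,"ty": 0,"tz": 0,"ax": 0,"ay": 0,"az": 0},{"fingers": 1,"tx": 0.09,"ty": 0,"tz": 0,"ax": 0,"ay": 0,"az": 0}]'

```text
time_s: 6.83
tcp_pos: [0.5454, -0.4587, 0.022]
ee_rot: [[-0.001, -0.938, -0.345], [0.0, -0.345, 0.938], [-1.0, 0.0, 0.0]]
wrist_force: [-0.5, -0.1, -0.3]
gripper_width: 0.97
```

>>> play_rows --commands '[{"fingers": 1,"tx": 0,"ty": 0,"tz": 0,"ax": 0,"ay": 0,"az": 0},{"fingers": 1,"tx": 0,"ty": 0,"tz": 0,"ax": 0,"ay": 0,"az": 0},{"fingers": 1,"tx": 0,"ty": 0,"tz": 0,"ax": 0,"ay": 0,"az": 0},{"fingers": 1,"tx": 0,"ty": 0,"tz": 0,"ax": 0,"ay": 0,"az": 0},{"fingers": 1,"tx": 0,"ty": 0,"tz": 0,"ax": 0,"ay": 0,"az": 0}]'

```text
time_s: 7.25
tcp_pos: [0.5456, -0.4594, 0.0229]
ee_rot: [[0.001, -0.939, -0.345], [-0.001, -0.345, 0.939], [-1.0, -0.001, -0.001]]
wrist_force: [-1.0, 0.6, -0.3]
gripper_width: 0.631
```

>>> play_rows --commands '[{"fingers": 1,"tx": 0,"ty": 0,"tz": 0,"ax": 0,"ay": 0,"az": 0},{"fingers": 1,"tx": 0,"ty": 0,"tz": 0,"ax": 0,"ay": 0,"az": 0},{"fingers": 1,"tx": 0,"ty": 0,"tz": 0,"ax": 0,"ay": 0,"az": 0},{"fingers": 1,"tx": 0,"ty": 0,"tz": 0,"ax": 0,"ay": 0,"az": 0},{"fingers": 1,"tx": 0,"ty": 0,"tz": 0,"ax": 0,"ay": 0,"az": 0}]'

```text
time_s: 7.67
tcp_pos: [0.5452, -0.4591, 0.0219]
ee_rot: [[-0.0, -0.939, -0.345], [0.0, -0.345, 0.939], [-1.0, 0.0, 0.0]]
wrist_force: [-0.2, -0.2, -0.7]
gripper_width: 0.247
```

```bash
python3 - <<'E'
from h import *
w=cap('wrist'); s=cap('side'); t=cap('top'); st=r.sense(); print(st['tcp_pos'],st['gripper_width'],st['wrist_force'])
ch=(.5315,-.4158,1.918); H=pose(ch,WEDGE)
print(w['fx'],w['cx'],w['cy'],proj(w,st['tcp_pos']),proj(w,st['tcp_pos']-[0,0,.019]),proj(s,st['tcp_pos']),proj(t,st['tcp_pos']))
ims=[]
for p,(x,y,ww,hh),f in ((w,(200,120,240,180),2),(s,(330,100,120,90),4),(t,(410,190,120,90),4)):
    ims.append(cv2.resize(p['image'][y:y+hh,x:x+ww,::-1],(400,300),interpolation=cv2.INTER_CUBIC))
ims.append(np.zeros_like(ims[0]))
cv2.imwrite('pics/now.png',np.vstack([np.hstack(ims[:2]),np.hstack(ims[2:])]))
E
```

```text
[ 0.545253   -0.45909191  0.02190793] 0.10966161112239688 [ 0.34419478 -0.51335981  1.06807655]
301.96424855629334 323.28576690181256 200.54924409497352 [[321.74015193 232.9775191 ]] [[321.89786177 223.30687824]] [[383.20617521 136.9649843 ]] [[472.29725801 227.36957739]]
```

View pics/now.png

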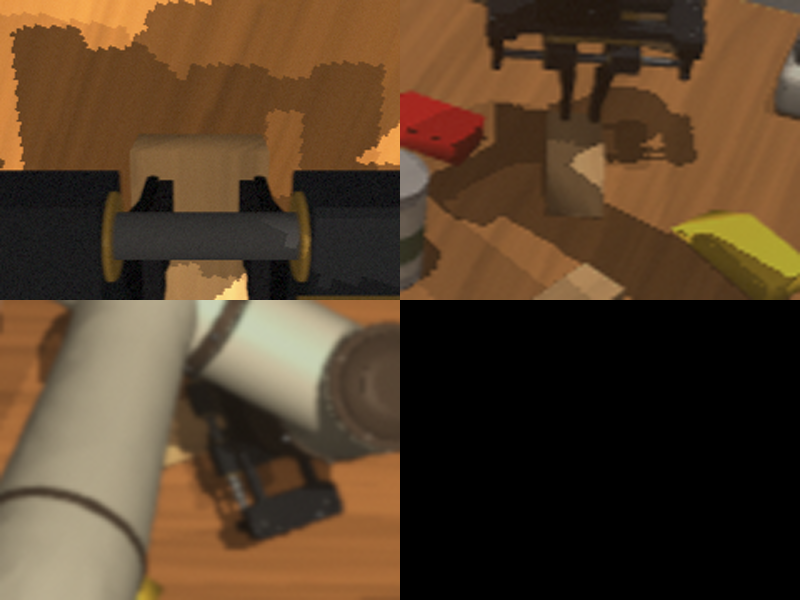

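The side view shows the fingertips over the chock's top, so they closed above it. I'll open, lower in small steps while watching the force, then close again.

>>> play_rows --commands '[{"fingers": -1,"tx": 0,"ty": 0,"tz": 0,"ax": 0,"ay": 0,"az": 0},{"fingers": -1,"tx": 0,"ty": 0,"tz": 0,"ax": 0,"ay": 0,"az": 0},{"fingers": -1,"tx": 0,"ty": 0,"tz": 0,"ax": 0,"ay": 0,"az": 0},{"fingers": -1,"tx": 0,"ty": 0,"tz": 0,"ax": 0,"ay": 0,"az": 0},{"fingers": -1,"tx": 0,"ty": 0,"tz": 0,"ax": 0,"ay": 0,"az": 0}]'

```text
time_s: 8.23
tcp_pos: [0.5453, -0.4591, 0.022]
ee_rot: [[0.0, -0.939, -0.345], [0.0, -0.345, 0.939], [-1.0, -0.0, 0.0]]
wrist_force: [0.1, 0.7, -0.2]
gripper_width: 0.404
```

>>> play_rows --commands '[{"fingers": -1,"tx": 0,"ty": 0,"tz": 0,"ax": 0,"ay": 0,"az": 0},{"fingers": -1,"tx": 0,"ty": 0,"tz": 0,"ax": 0,"ay": 0,"az": 0},{"fingers": -1,"tx": 0,"ty": 0,"tz": 0,"ax": 0,"ay": 0,"az": 0},{"fingers": -1,"tx": 0,"ty": 0,"tz": 0,"ax": 0,"ay": 0,"az": 0},{"fingers": -1,"tx": 0,"ty": 0,"tz": 0,"ax": 0,"ay": 0,"az": 0}]'

```text
time_s: 8.65
tcp_pos: [0.5453, -0.4591, 0.022]
ee_rot: [[0.0, -0.939, -0.345], [-0.0, -0.345, 0.939], [-1.0, -0.0, -0.0]]
wrist_force: [0.2, 0.4, 0.8]
gripper_width: 0.782
```

>>> play_rows --commands '[{"fingers": -1,"tx": 0.002,"ty": 0,"tz": 0,"ax": 0,"ay": 0,"az": 0},{"fingers": -1,"tx": 0.004,"ty": 0,"tz": 0,"ax": 0,"ay": 0,"az": 0},{"fingers": -1,"tx": 0.004,"ty": 0,"tz": 0,"ax": 0,"ay": 0,"az": 0}]'

```text
time_s: 8.9
tcp_pos: [0.545, -0.4589, 0.0184]
ee_rot: [[-0.001, -0.939, -0.345], [0.001, -0.345, 0.939], [-1.0, 0.001, 0.001]]
wrist_force: [-0.7, -0.1, -0.4]
gripper_width: 0.973
```

```bash
python3 - <<'E'
from h import *
s=cap('side'); st=r.sense(); print(st['tcp_pos'],st['gripper_width'],st['wrist_force'])
y=st['ee_rot'][:,1]; z=st['ee_rot'][:,2]; x=st['ee_rot'][:,0]
im=s['image'][:,:,::-1].copy(); x0,y0,f=330,90,7
im=cv2.resize(im[y0:y0+80,x0:x0+110],None,fx=f,fy=f,interpolation=cv2.INTER_CUBIC)
for sgn in(-1,1):
  for dx,c in((0,(255,0,255)),(.019,(0,255,0))):
    u=proj(s,st['tcp_pos']+sgn*.0435*y+dx*x)[0]; cv2.circle(im,tuple(int(v) for v in (u-[x0,y0]+.5)*f),4,c,-1)
h=proj(s,pose((.5315,-.4158,1.918),WEDGE)); cv2.polylines(im,[cv2.convexHull(((h-[x0,y0]+.5)*f).astype(np.int32))],True,(255,255,0),1)
cv2.imwrite('pics/s2.png',im)
E
```

```text
[ 0.54504774 -0.45894782  0.01856598] 0.9813150680859101 [ 0.22789814  0.08299566 -0.62625645]
```

View pics/s2.png

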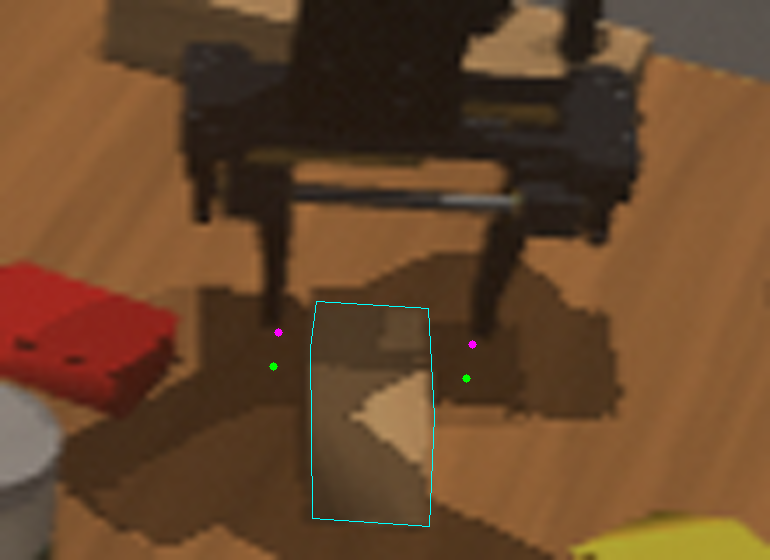

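Magenta (TCP) coincides with the visible tips, so the real tips stand about 22 mm higher than the stated offset implies. I'll lower further, gently.

>>> play_rows --commands '[{"fingers": -1,"tx": 0.004,"ty": 0,"tz": 0,"ax": 0,"ay": 0,"az": 0},{"fingers": -1,"tx": 0.008,"ty": 0,"tz": 0,"ax": 0,"ay": 0,"az": 0},{"fingers": -1,"tx": 0.01,"ty": 0,"tz": 0,"ax": 0,"ay": 0,"az": 0},{"fingers": -1,"tx": 0.01,"ty": 0,"tz": 0,"ax": 0,"ay": 0,"az": 0}]'

```text
time_s: 9.28
tcp_pos: [0.5448, -0.4588, 0.0107]
ee_rot: [[-0.001, -0.939, -0.345], [0.001, -0.345, 0.939], [-1.0, 0.001, 0.001]]
wrist_force: [-0.7, -0.1, -0.2]
gripper_width: 1.002
```

>>> play_rows --commands '[{"fingers": -1,"tx": 0.004,"ty": 0,"tz": 0,"ax": 0,"ay": 0,"az": 0},{"fingers": -1,"tx": 0.008,"ty": 0,"tz": 0,"ax": 0,"ay": 0,"az": 0},{"fingers": -1,"tx": 0.009,"ty": 0,"tz": 0,"ax": 0,"ay": 0,"az": 0},{"fingers": -1,"tx": 0.009,"ty": 0,"tz": 0,"ax": 0,"ay": 0,"az": 0}]'

```text
time_s: 9.62
tcp_pos: [0.545, -0.4589, 0.0041]
ee_rot: [[-0.001, -0.939, -0.345], [0.001, -0.345, 0.939], [-1.0, 0.001, 0.001]]
wrist_force: [-0.7, 0.1, -1.1]
gripper_width: 1.0
```

>>> play_rows --commands '[{"fingers": 1,"tx": 0.001,"ty": 0,"tz": 0,"ax": 0,"ay": 0,"az": 0},{"fingers": 1,"tx": 0.001,"ty": 0,"tz": 0,"ax": 0,"ay": 0,"az": 0},{"fingers": 1,"tx": 0.001,"ty": 0,"tz": 0,"ax": 0,"ay": 0,"az": 0},{"fingers": 1,"tx": 0.001,"ty": 0,"tz": 0,"ax": 0,"ay": 0,"az": 0},{"fingers": 1,"tx": 0.001,"ty": 0,"tz": 0,"ax": 0,"ay": 0,"az": 0}]'

```text
time_s: 10.03
tcp_pos: [0.5454, -0.4591, 0.0041]
ee_rot: [[0.0, -0.939, -0.345], [-0.0, -0.345, 0.939], [-1.0, -0.0, -0.0]]
wrist_force: [-0.0, -0.3, 0.3]
gripper_width: 0.708
```

>>> play_rows --commands '[{"fingers": 1,"tx": 0,"ty": 0,"tz": 0,"ax": 0,"ay": 0,"az": 0},{"fingers": 1,"tx": 0,"ty": 0,"tz": 0,"ax": 0,"ay": 0,"az": 0},{"fingers": 1,"tx": 0,"ty": 0,"tz": 0,"ax": 0,"ay": 0,"az": 0},{"fingers": 1,"tx": 0,"ty": 0,"tz": 0,"ax": 0,"ay": 0,"az": 0}]'

```text
time_s: 10.37
tcp_pos: [0.5454, -0.4591, 0.0041]
ee_rot: [[0.0, -0.939, -0.345], [-0.0, -0.345, 0.939], [-1.0, -0.0, -0.0]]
wrist_force: [0.4, -0.7, -0.6]
gripper_width: 0.566
```

>>> play_rows --commands '[{"fingers": 1,"tx": 0,"ty": 0,"tz": 0,"ax": 0,"ay": 0,"az": 0},{"fingers": 1,"tx": 0,"ty": 0,"tz": 0,"ax": 0,"ay": 0,"az": 0}]'

```text
time_s: 10.53
tcp_pos: [0.5454, -0.4592, 0.0041]
ee_rot: [[0.0, -0.939, -0.345], [-0.0, -0.345, 0.939], [-1.0, -0.0, -0.0]]
wrist_force: [-0.1, -0.1, 0.7]
gripper_width: 0.572
```

Gripped now: it settled at 0.572, which is 50 mm, the chock's width. Lift and carry.

>>> play_rows --commands '[{"fingers": 1,"tx": -0.03,"ty": 0,"tz": 0,"ax": 0,"ay": 0,"az": 0},{"fingers": 1,"tx": -0.08,"ty": 0,"tz": 0,"ax": 0,"ay": 0,"az": 0},{"fingers": 1,"tx": -0.13,"ty": 0,"tz": 0,"ax": 0,"ay": 0,"az": 0},{"fingers": 1,"tx": -0.18,"ty": 0,"tz": 0,"ax": 0,"ay": 0,"az": 0},{"fingers": 1,"tx": -0.23,"ty": 0,"tz": 0,"ax": 0,"ay": 0,"az": 0}]'

```text
time_s: 10.95
tcp_pos: [0.5446, -0.4587, 0.1777]
ee_rot: [[-0.001, -0.939, -0.345], [0.001, -0.345, 0.939], [-1.0, 0.001, 0.001]]
wrist_force: [1.7, -1.4, -1.2]
gripper_width: 0.563
```

>>> play_rows --commands '[{"fingers": 1,"tx": -0.06,"ty": -0.015,"tz": 0.05,"ax": 0,"ay": 0,"az": 0},{"fingers": 1,"tx": -0.06,"ty": -0.03,"tz": 0.1,"ax": 0,"ay": 0,"az": 0},{"fingers": 1,"tx": -0.06,"ty": -0.045,"tz": 0.15,"ax": 0,"ay": 0,"az": 0},{"fingers": 1,"tx": -0.06,"ty": -0.06,"tz": 0.2,"ax": 0,"ay": 0,"az": 0},{"fingers": 1,"tx": -0.06,"ty": -0.08,"tz": 0.25,"ax": 0,"ay": 0,"az": 0}]'

```text
time_s: 11.37
tcp_pos: [0.5356, -0.2651, 0.2216]
ee_rot: [[-0.0, -0.939, -0.344], [0.001, -0.344, 0.939], [-1.0, -0.0, 0.001]]
wrist_force: [1.5, -1.2, -1.5]
gripper_width: 0.571
```

```bash
cat >> h.py <<'E'
g=lambda cx,y,up:ramp(cx-.0455*np.cos(a),y,.0041+up)  # TCP for chock origin at ramp (cx,y)
E
python3 - <<'E'
from h import *
s=r.sense(); print(s['tcp_pos'],s['gripper_width'],s['wrist_force'])
go(g(-.10,.002,.12),RR())
E
```

```text
[ 0.53556764 -0.26507221  0.22163881] 0.5708972633577863 [ 1.52572783 -1.21234773 -1.47979921]
go t [0.0946, -0.0815, 0.2428] a [0.192, -0.0367, -0.0115] mm [ 71.  -61.1 182.1] deg 35.2
```

>>> play_rows --commands '[{"fingers": 1,"tx": 0,"ty": -0.02,"tz": 0.05,"ax": 0.039,"ay": -0.007,"az": -0.002},{"fingers": 1,"tx": 0,"ty": -0.04,"tz": 0.1,"ax": 0.077,"ay": -0.015,"az": -0.005},{"fingers": 1,"tx": 0.03,"ty": -0.06,"tz": 0.16,"ax": 0.115,"ay": -0.022,"az": -0.007},{"fingers": 1,"tx": 0.06,"ty": -0.07,"tz": 0.21,"ax": 0.154,"ay": -0.03,"az": -0.009},{"fingers": 1,"tx": 0.095,"ty": -0.08,"tz": 0.243,"ax": 0.192,"ay": -0.037,"az": -0.011}]'

```text
time_s: 11.78
tcp_pos: [0.5312, -0.0791, 0.1566]
ee_rot: [[0.032, -0.967, 0.252], [0.117, 0.254, 0.96], [-0.993, -0.001, 0.122]]
wrist_force: [0.3, 0.2, -1.1]
gripper_width: 0.571
```

>>> play_rows --commands '[{"fingers": 1,"tx": 0,"ty": 0,"tz": 0,"ax": 0,"ay": 0,"az": 0},{"fingers": 1,"tx": 0,"ty": 0,"tz": 0,"ax": 0,"ay": 0,"az": 0}]'

```text
time_s: 11.95
tcp_pos: [0.5291, -0.0801, 0.1541]
ee_rot: [[0.024, -0.969, 0.245], [0.116, 0.246, 0.962], [-0.993, 0.006, 0.118]]
wrist_force: [1.1, -0.2, -1.3]
gripper_width: 0.568
```

```bash
python3 - <<'E'
from h import *
t=cap('top'); s=cap('side'); st=r.sense(); print(toramp(st['tcp_pos']),st['gripper_width'],st['wrist_force'])
go(g(-.10,.002,.025),RR())
P=np.array([[-.17,-.075,.0246],[-.17,.075,.0246],[0,.115,.133]])
Wd=(pose([0,0,0],WEDGE)-[-.0455,0,.0041])@np.c_[st['ee_rot'][:,2],st['ee_rot'][:,1],-st['ee_rot'][:,0]].T+st['tcp_pos']
x0,y0,f=210,180,4
im=cv2.resize(s['image'][y0:y0+140,x0:x0+200,::-1],None,fx=f,fy=f,interpolation=cv2.INTER_CUBIC)
for u in proj(s,pose(q,P)): cv2.circle(im,tuple(int(v) for v in (u-[x0,y0]+.5)*f),3,(0,255,0),-1)
for u in proj(s,Wd): cv2.circle(im,tuple(int(v) for v in (u-[x0,y0]+.5)*f),3,(255,0,255),-1)
cv2.imwrite('pics/s3.png',im)
E
```

```text
[-0.16798276 -0.00108564  0.15616344] 0.5660525600794648 [-0.31403848 -0.44173118 -0.05003021]
go t [0.135, 0.004, 0.0098] a [0.0008, -0.0002, -0.0002] mm [101.3   3.    7.4] deg 0.2
```

View pics/s3.png

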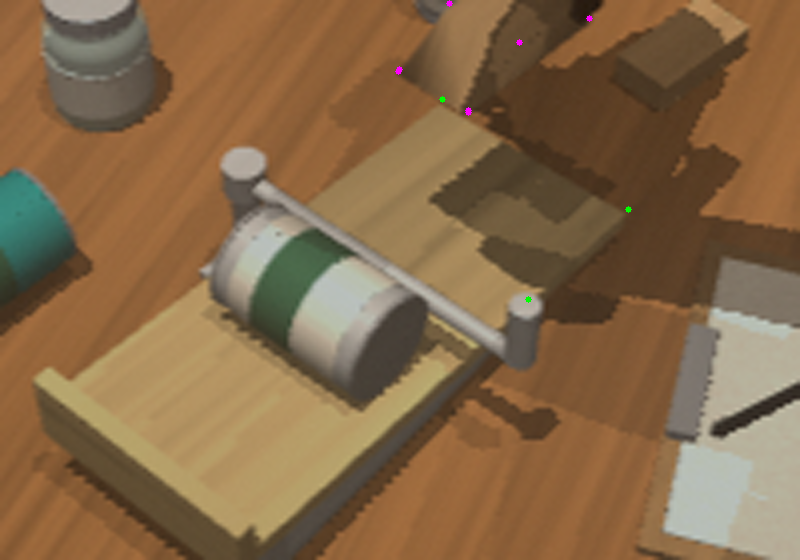

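Chock is held thin edge uphill, and its predicted corners match the picture; ramp corners and knob match too. Lower it to the deck.

>>> play_rows --commands '[{"fingers": 1,"tx": 0.04,"ty": 0.004,"tz": 0.01,"ax": 0,"ay": 0,"az": 0},{"fingers": 1,"tx": 0.08,"ty": 0.004,"tz": 0.01,"ax": 0,"ay": 0,"az": 0},{"fingers": 1,"tx": 0.12,"ty": 0.004,"tz": 0.01,"ax": 0,"ay": 0,"az": 0},{"fingers": 1,"tx": 0.135,"ty": 0.004,"tz": 0.01,"ax": 0,"ay": 0,"az": 0},{"fingers": 1,"tx": 0.135,"ty": 0.004,"tz": 0.01,"ax": 0,"ay": 0,"az": 0}]'

```text
time_s: 12.47
tcp_pos: [0.5313, -0.0624, 0.0536]
ee_rot: [[0.023, -0.968, 0.249], [0.115, 0.25, 0.961], [-0.993, 0.006, 0.118]]
wrist_force: [-0.2, -0.0, -0.6]
gripper_width: 0.574
```

```bash
python3 - <<'E'
from h import *
st=r.sense(); print(toramp(st['tcp_pos']),st['gripper_width'],st['wrist_force'])
go(g(-.09,.002,.000),RR())
E
```

```text
[-0.14943378  0.0038021   0.05357015] 0.5738758891558835 [-0.22908898 -0.02042067 -0.57291554]
go t [0.0296, -0.0026, 0.015] a [-0.0002, -0.0005, -0.0021] mm [22.2 -1.9 11.2] deg 0.4
```

>>> play_rows --commands '[{"fingers": 1,"tx": 0.012,"ty": -0.003,"tz": 0.015,"ax": 0,"ay": 0,"az": 0},{"fingers": 1,"tx": 0.022,"ty": -0.003,"tz": 0.015,"ax": 0,"ay": 0,"az": 0},{"fingers": 1,"tx": 0.026,"ty": -0.003,"tz": 0.015,"ax": 0,"ay": 0,"az": 0},{"fingers": 1,"tx": 0.026,"ty": -0.003,"tz": 0.015,"ax": 0,"ay": 0,"az": 0}]'

```text
time_s: 12.8
tcp_pos: [0.5382, -0.049, 0.0379]
ee_rot: [[0.028, -0.969, 0.247], [0.116, 0.249, 0.962], [-0.993, 0.002, 0.119]]
wrist_force: [-0.1, 0.1, -0.7]
gripper_width: 0.566
```

>>> play_rows --commands '[{"fingers": 1,"tx": 0.002,"ty": 0,"tz": 0,"ax": 0,"ay": 0,"az": 0},{"fingers": 1,"tx": 0.003,"ty": 0,"tz": 0,"ax": 0,"ay": 0,"az": 0},{"fingers": 1,"tx": 0.003,"ty": 0,"tz": 0,"ax": 0,"ay": 0,"az": 0}]'

```text
time_s: 13.05
tcp_pos: [0.5383, -0.0489, 0.0361]
ee_rot: [[0.029, -0.968, 0.248], [0.116, 0.249, 0.961], [-0.993, 0.001, 0.119]]
wrist_force: [-0.9, -0.3, -0.5]
gripper_width: 0.565
```

>>> play_rows --commands '[{"fingers": 1,"tx": 0.001,"ty": 0,"tz": 0,"ax": 0,"ay": 0,"az": 0},{"fingers": 1,"tx": 0.002,"ty": 0,"tz": 0,"ax": 0,"ay": 0,"az": 0},{"fingers": 1,"tx": 0.002,"ty": 0,"tz": 0,"ax": 0,"ay": 0,"az": 0}]'

```text
time_s: 13.3
tcp_pos: [0.5382, -0.0486, 0.0342]
ee_rot: [[0.028, -0.968, 0.248], [0.116, 0.249, 0.962], [-0.993, 0.002, 0.119]]
wrist_force: [0.4, 0.1, -0.8]
gripper_width: 0.568
```

>>> play_rows --commands '[{"fingers": 1,"tx": 0.001,"ty": 0,"tz": 0,"ax": 0,"ay": 0,"az": 0},{"fingers": 1,"tx": 0.002,"ty": 0,"tz": 0,"ax": 0,"ay": 0,"az": 0},{"fingers": 1,"tx": 0.002,"ty": 0,"tz": 0,"ax": 0,"ay": 0,"az": 0}]'

```text
time_s: 13.55
tcp_pos: [0.5384, -0.0484, 0.0329]
ee_rot: [[0.028, -0.969, 0.247], [0.116, 0.249, 0.962], [-0.993, 0.001, 0.119]]
wrist_force: [0.3, -0.6, -1.9]
gripper_width: 0.565
```

```bash
python3 - <<'E'
from h import *
st=r.sense(); print(toramp(st['tcp_pos']),st['gripper_width'],st['wrist_force'],st['moment'])
go(g(-.035,.002,-.001),RR())
go(g(-.09,.002,-.001),RR())
E
```

```text
[-0.13412955  0.00042116  0.03289489] 0.5652935400146958 [ 0.32638916 -0.55624877 -1.93197124] [-0.30985656  0.16065346  0.07299825]
go t [0.0012, 0.002, 0.0718] a [0.0004, 0.0, -0.0005] mm [ 0.9  1.5 53.9] deg 0.1
go t [0.0012, 0.0021, -0.002] a [0.0004, 0.0, -0.0005] mm [ 0.9  1.6 -1.5] deg 0.1
```

>>> play_rows --commands '[{"fingers": 1,"tx": 0,"ty": 0.001,"tz": 0.015,"ax": 0,"ay": 0,"az": 0},{"fingers": 1,"tx": 0,"ty": 0.002,"tz": 0.035,"ax": 0,"ay": 0,"az": 0},{"fingers": 1,"tx": 0,"ty": 0.002,"tz": 0.05,"ax": 0,"ay": 0,"az": 0},{"fingers": 1,"tx": 0,"ty": 0.002,"tz": 0.06,"ax": 0,"ay": 0,"az": 0},{"fingers": 1,"tx": 0,"ty": 0.002,"tz": 0.06,"ax": 0,"ay": 0,"az": 0}]'

```text
time_s: 13.97
tcp_pos: [0.5487, -0.0032, 0.0384]
ee_rot: [[0.029, -0.969, 0.245], [0.116, 0.247, 0.962], [-0.993, 0.001, 0.12]]
wrist_force: [0.1, -0.0, -0.7]
gripper_width: 0.567
```

>>> play_rows --commands '[{"fingers": 1,"tx": 0,"ty": 0,"tz": 0.004,"ax": 0,"ay": 0,"az": 0},{"fingers": 1,"tx": 0,"ty": 0,"tz": 0.008,"ax": 0,"ay": 0,"az": 0},{"fingers": 1,"tx": 0,"ty": 0,"tz": 0.012,"ax": 0,"ay": 0,"az": 0},{"fingers": 1,"tx": 0,"ty": 0,"tz": 0.016,"ax": 0,"ay": 0,"az": 0},{"fingers": 1,"tx": 0,"ty": 0,"tz": 0.016,"ax": 0,"ay": 0,"az": 0}]'

```text
time_s: 14.38
tcp_pos: [0.5511, 0.007, 0.0397]
ee_rot: [[0.028, -0.968, 0.247], [0.116, 0.249, 0.961], [-0.993, 0.001, 0.119]]
wrist_force: [0.1, 0.1, 0.3]
gripper_width: 0.572
```

```bash
python3 - <<'E'
from h import *
st=r.sense(); print(toramp(st['tcp_pos']),st['gripper_width'],st['wrist_force'],st['moment'])
go(g(-.023,.002,0),RR())
E
```

```text
[-0.0772434   0.0020095   0.03965221] 0.5721508808315959 [0.09800106 0.14889177 0.33916541] [-0.10656945  0.15682516  0.04891219]
go t [-0.0003, -0.0, 0.0116] a [0.0004, 0.0001, -0.0005] mm [-0.2 -0.   8.7] deg 0.1
```

>>> play_rows --commands '[{"fingers": 1,"tx": 0,"ty": 0,"tz": 0.004,"ax": 0,"ay": 0,"az": 0},{"fingers": 1,"tx": 0,"ty": 0,"tz": 0.007,"ax": 0,"ay": 0,"az": 0},{"fingers": 1,"tx": 0,"ty": 0,"tz": 0.007,"ax": 0,"ay": 0,"az": 0}]'

```text
time_s: 14.63
tcp_pos: [0.5524, 0.0121, 0.0403]
ee_rot: [[0.028, -0.969, 0.247], [0.116, 0.249, 0.962], [-0.993, 0.001, 0.119]]
wrist_force: [-0.5, -0.3, 0.3]
gripper_width: 0.568
```

>>> play_rows --commands '[{"fingers": 1,"tx": 0,"ty": 0,"tz": 0.003,"ax": 0,"ay": 0,"az": 0},{"fingers": 1,"tx": 0,"ty": 0,"tz": 0.003,"ax": 0,"ay": 0,"az": 0},{"fingers": 1,"tx": 0,"ty": 0,"tz": 0.003,"ax": 0,"ay": 0,"az": 0}]'

```text
time_s: 14.88
tcp_pos: [0.5527, 0.014, 0.0405]
ee_rot: [[0.028, -0.968, 0.247], [0.116, 0.249, 0.962], [-0.993, 0.002, 0.119]]
wrist_force: [-1.3, -0.9, 1.4]
gripper_width: 0.568
```

>>> play_rows --commands '[{"fingers": 1,"tx": 0,"ty": 0,"tz": 0.003,"ax": 0,"ay": 0,"az": 0},{"fingers": 1,"tx": 0,"ty": 0,"tz": 0.003,"ax": 0,"ay": 0,"az": 0},{"fingers": 1,"tx": 0,"ty": 0,"tz": 0.003,"ax": 0,"ay": 0,"az": 0}]'

```text
time_s: 15.13
tcp_pos: [0.5533, 0.0161, 0.0407]
ee_rot: [[0.028, -0.968, 0.248], [0.116, 0.249, 0.962], [-0.993, 0.002, 0.119]]
wrist_force: [-1.4, -2.8, 2.0]
gripper_width: 0.566
```

```bash
python3 - <<'E'
from h import *
t=cap('top'); s=cap('side'); st=r.sense(); print(toramp(st['tcp_pos']),st['gripper_width'],st['wrist_force'],st['moment'])
for p,uv in((t,(270,208)),(s,(290,256))): mask('can',p,uv)
go(g(-.023,.002,0),RR())
x0,y0,f=250,195,7
cv2.imwrite('pics/s4.png',cv2.resize(s['image'][y0:y0+85,x0:x0+114,::-1],None,fx=f,fy=f,interpolation=cv2.INTER_CUBIC))
E
```

```text
[-0.06791766  0.00215979  0.04075488] 0.5655036764916546 [-1.44145551 -1.919224    2.79962434] [-0.83648672  0.40183343 -0.00596461]
can [274.  195.1] 0.69 250
can [290.2 255.6] 0.79 1534
go t [-0.0003, -0.0002, -0.0009] a [0.0004, -0.0, -0.0006] mm [-0.2 -0.2 -0.7] deg 0.1
```

View pics/s4.png

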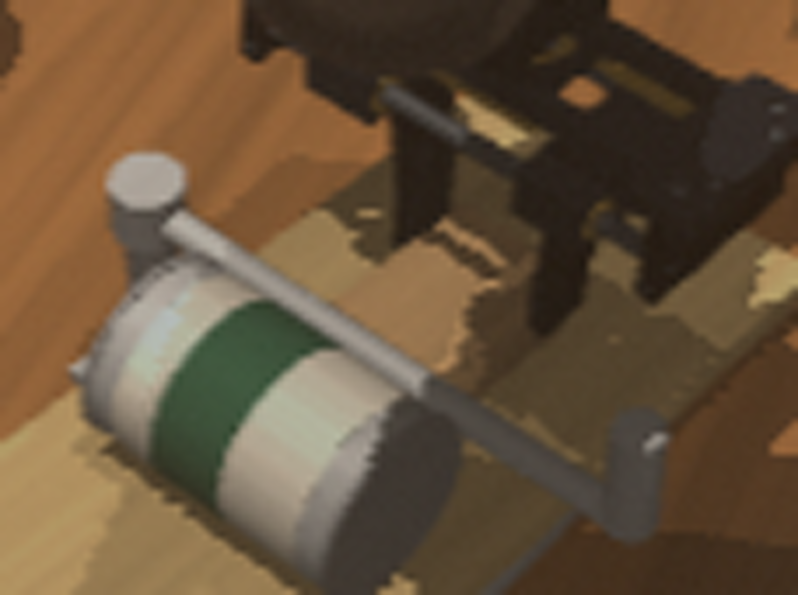

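Force rose at exactly the predicted snug position. The chock looks snug under the arm and the can is unmoved. I'll nudge 1 mm, then release.

>>> play_rows --commands '[{"fingers": 1,"tx": 0,"ty": 0,"tz": 0.0015,"ax": 0,"ay": 0,"az": 0},{"fingers": 1,"tx": 0,"ty": 0,"tz": 0.0015,"ax": 0,"ay": 0,"az": 0},{"fingers": 1,"tx": 0,"ty": 0,"tz": 0.0015,"ax": 0,"ay": 0,"az": 0},{"fingers": 1,"tx": 0,"ty": 0,"tz": 0.0015,"ax": 0,"ay": 0,"az": 0}]'

```text
time_s: 15.67
tcp_pos: [0.5536, 0.0171, 0.0409]
ee_rot: [[0.028, -0.968, 0.248], [0.116, 0.249, 0.962], [-0.993, 0.002, 0.119]]
wrist_force: [-2.6, -4.1, 2.2]
gripper_width: 0.569
```

>>> play_rows --commands '[{"fingers": -0.05,"tx": 0,"ty": 0,"tz": 0,"ax": 0,"ay": 0,"az": 0},{"fingers": -0.3,"tx": 0,"ty": 0,"tz": 0,"ax": 0,"ay": 0,"az": 0},{"fingers": -0.6,"tx": 0,"ty": 0,"tz": 0,"ax": 0,"ay": 0,"az": 0},{"fingers": -0.9,"tx": 0,"ty": 0,"tz": 0,"ax": 0,"ay": 0,"az": 0},{"fingers": -0.9,"tx": 0,"ty": 0,"tz": 0,"ax": 0,"ay": 0,"az": 0}]'

```text
time_s: 16.08
tcp_pos: [0.5539, 0.0177, 0.0407]
ee_rot: [[0.029, -0.968, 0.247], [0.116, 0.249, 0.961], [-0.993, 0.001, 0.12]]
wrist_force: [-0.1, 0.3, 0.3]
gripper_width: 0.791
```

>>> play_rows --commands '[{"fingers": -0.9,"tx": 0,"ty": 0,"tz": 0,"ax": 0,"ay": 0,"az": 0},{"fingers": -0.9,"tx": -0.01,"ty": 0,"tz": 0,"ax": 0,"ay": 0,"az": 0},{"fingers": -0.9,"tx": -0.03,"ty": 0,"tz": 0,"ax": 0,"ay": 0,"az": 0},{"fingers": -0.9,"tx": -0.06,"ty": 0,"tz": 0,"ax": 0,"ay": 0,"az": 0},{"fingers": -0.9,"tx": -0.1,"ty": 0,"tz": 0,"ax": 0,"ay": 0,"az": 0}]'

```text
time_s: 16.5
tcp_pos: [0.5501, 0.0084, 0.1148]
ee_rot: [[0.024, -0.968, 0.248], [0.115, 0.249, 0.962], [-0.993, 0.006, 0.118]]
wrist_force: [-0.4, 0.5, 0.4]
gripper_width: 0.948
```

>>> play_rows --commands '[{"fingers": -0.9,"tx": -0.04,"ty": 0,"tz": 0,"ax": 0,"ay": 0,"az": 0},{"fingers": -0.9,"tx": -0.08,"ty": 0,"tz": 0,"ax": 0,"ay": 0,"az": 0},{"fingers": -0.9,"tx": -0.12,"ty": 0,"tz": 0,"ax": 0,"ay": 0,"az": 0},{"fingers": -0.9,"tx": -0.14,"ty": 0,"tz": 0,"ax": 0,"ay": 0,"az": 0},{"fingers": -0.9,"tx": -0.14,"ty": 0,"tz": 0,"ax": 0,"ay": 0,"az": 0}]'

```text
time_s: 16.92
tcp_pos: [0.5509, -0.0039, 0.2251]
ee_rot: [[0.038, -0.968, 0.246], [0.117, 0.249, 0.961], [-0.992, -0.008, 0.122]]
wrist_force: [-0.1, -0.1, 1.0]
gripper_width: 0.949
```

```bash
cat >> h.py <<'E'
def K(th,z,rad=.205): # tool pose straddling the knob at arm angle th, jaws tangential
    p=pose(q,np.array([[-rad*np.sin(th),-.09+rad*np.cos(th),z]]))[0]
    return p,toolR([0,0,-1],yaw(q[2]+th))
E
python3 - <<'E'
from h import *
t=cap('top'); s=cap('side'); st=r.sense(); print(st['tcp_pos'],toramp(st['tcp_pos']),st['gripper_width'],st['joints'])
m=[(t,mask('can',t,(270,208))),(s,mask('can',s,(290,256)))]
for d in spotter.silhouettes('chock',t): print(np.round(d['uv']),d['score'])
c0=pose(q,np.array([[-.0215,.002,.0424]]))[0]; print('chock expected',proj(t,c0),proj(s,c0))
go(*K(0,.22)); go(*K(0,.102))
A=cv2.resize(t['image'][160:260,210:370,::-1],(400,250)); B=cv2.resize(s['image'][190:290,230:390,::-1],(400,250))
cv2.imwrite('pics/rel.png',cv2.resize(np.hstack([A,B]),None,fx=1,fy=1))
E
```

```text
[ 0.54845744 -0.00355547  0.2203419 ] [-0.08815227  0.00190106  0.2203419 ] 0.952816022814475 [ 12.72073156  13.36066926  -7.9552715   -6.75616883 -65.68288886
 -24.54470889]
can [294.  189.9] 0.59 182
can [290.5 254.1] 0.8 1573
[440. 289.] 0.9
[452. 177.] 0.63
chock expected [[295.51130471 215.2696498 ]] [[306.69280644 248.32111918]]
go t [0.0122, 0.1496, 0.1175] a [0.4997, 0.0285, -0.0307] mm [  9.1 112.2  88.1] deg 90.3
go t [0.1684, 0.149, 0.0989] a [0.4997, 0.0285, -0.0307] mm [126.3 111.7  74.2] deg 90.3
```

View pics/rel.png

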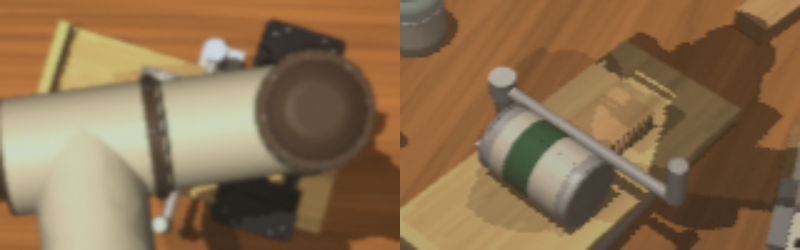

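Chock is centred and snug, and the can unmoved (at (330,165) in the side half of the picture). Next, move above the knob.

>>> play_rows --commands '[{"fingers": 0.2,"tx": 0.002,"ty": 0.03,"tz": 0.024,"ax": 0.039,"ay": 0.002,"az": -0.002},{"fingers": 0.2,"tx": 0.005,"ty": 0.06,"tz": 0.047,"ax": 0.078,"ay": 0.004,"az": -0.005},{"fingers": 0.2,"tx": 0.007,"ty": 0.09,"tz": 0.07,"ax": 0.117,"ay": 0.006,"az": -0.007},{"fingers": 0.2,"tx": 0.01,"ty": 0.12,"tz": 0.095,"ax": 0.156,"ay": 0.009,"az": -0.009},{"fingers": 0.2,"tx": 0.012,"ty": 0.15,"tz": 0.117,"ax": 0.195,"ay": 0.011,"az": -0.012}]'

```text
time_s: 17.58
tcp_pos: [0.463, 0.1073, 0.2199]
ee_rot: [[0.039, -0.674, 0.738], [0.069, 0.738, 0.671], [-0.997, 0.025, 0.075]]
wrist_force: [1.1, 0.6, 0.7]
gripper_width: 0.658
```

```bash
python3 - <<'E'
from h import *
go(*K(0,.2))
E
```

```text
go t [0.0266, 0.0039, -0.0014] a [0.3157, 0.0181, -0.0192] mm [20.   3.  -1.1] deg 57.0
```

>>> play_rows --commands '[{"fingers": 0.2,"tx": 0.02,"ty": 0.004,"tz": -0.001,"ax": 0.316,"ay": 0.018,"az": -0.019},{"fingers": 0.2,"tx": 0.02,"ty": 0.004,"tz": -0.001,"ax": 0.316,"ay": 0.018,"az": -0.019},{"fingers": 0.2,"tx": 0.02,"ty": 0.004,"tz": -0.001,"ax": 0.316,"ay": 0.018,"az": -0.019},{"fingers": 0.2,"tx": 0.02,"ty": 0.004,"tz": -0.001,"ax": 0.316,"ay": 0.018,"az": -0.019},{"fingers": 0.2,"tx": 0.02,"ty": 0.004,"tz": -0.001,"ax": 0.316,"ay": 0.018,"az": -0.019}]'

```text
time_s: 18.0
tcp_pos: [0.4616, 0.1093, 0.205]
ee_rot: [[0.022, -0.116, 0.993], [0.021, 0.993, 0.115], [-1.0, 0.018, 0.025]]
wrist_force: [0.1, -0.3, 0.2]
gripper_width: 0.41
```

```bash
python3 - <<'E'
from h import *
go(*K(0,.19))
E
```

```text
go t [0.02, 0.0008, -0.0011] a [0.1175, 0.0066, -0.0072] mm [15.   0.6 -0.8] deg 21.2
```

>>> play_rows --commands '[{"fingers": 0.2,"tx": 0.02,"ty": 0.001,"tz": -0.001,"ax": 0.1175,"ay": 0.0066,"az": -0.007},{"fingers": 0.2,"tx": 0.02,"ty": 0.001,"tz": -0.001,"ax": 0.1175,"ay": 0.0066,"az": -0.007},{"fingers": 0.2,"tx": 0.02,"ty": 0.001,"tz": -0.001,"ax": 0.1175,"ay": 0.0066,"az": -0.007},{"fingers": 0.2,"tx": 0.02,"ty": 0.001,"tz": -0.001,"ax": 0.1175,"ay": 0.0066,"az": -0.007}]'

```text
time_s: 18.33
tcp_pos: [0.4615, 0.1104, 0.1899]
ee_rot: [[0.0, 0.247, 0.969], [0.001, 0.969, -0.247], [-1.0, 0.001, 0.0]]
wrist_force: [0.1, 0.2, 0.5]
gripper_width: 0.4
```

```bash
python3 - <<'E'
from h import *
w=cap('wrist'); st=w['state']; print(st['tcp_pos'],st['gripper_width'])
P=pose(q,np.array([[0,.115,.133]]))[0]; print('knob top expected',P,proj(w,P))
for k in('knob','stop_arm'):
  for d in spotter.silhouettes(k,w): print(k,np.round(d['uv']),round(d['score'],2),cv2.boundingRect(d['region'].astype(np.uint8)))
s=cap('side')
for d in spotter.find_in('knob',s): print(d)
print(proj(s,pose(q,np.array([[0,.025,.09]]))))
go(*K(0,.102))
E
```

```text
[0.4615111  0.1103655  0.18987048] 0.399975150138581
knob top expected [0.46104658 0.11011746 0.133     ] [[322.91543619 209.85140521]]
knob [322. 220.] 0.84 (314, 186, 22, 116)
stop_arm [327. 222.] 0.58 (314, 188, 22, 114)
{'uv': [310.9, 249.4], 'score': 0.96}
[[308.55661568 245.92570544]]
go t [0.1188, -0.0008, -0.001] a [0.0023, 0.0006, -0.0009] mm [89.1 -0.6 -0.8] deg 0.5
```

>>> play_rows --commands '[{"fingers": 0.2,"tx": 0.04,"ty": 0,"tz": -0.001,"ax": 0.002,"ay": 0,"az": 0},{"fingers": 0.2,"tx": 0.08,"ty": 0,"tz": -0.001,"ax": 0.002,"ay": 0,"az": 0},{"fingers": 0.2,"tx": 0.105,"ty": 0,"tz": -0.001,"ax": 0.002,"ay": 0,"az": 0},{"fingers": 0.2,"tx": 0.117,"ty": 0,"tz": -0.001,"ax": 0.002,"ay": 0,"az": 0},{"fingers": 0.2,"tx": 0.117,"ty": 0,"tz": -0.001,"ax": 0.002,"ay": 0,"az": 0}]'

```text
time_s: 19.0
tcp_pos: [0.4602, 0.11, 0.1018]
ee_rot: [[-0.001, 0.251, 0.968], [0.0, 0.968, -0.251], [-1.0, -0.0, -0.001]]
wrist_force: [-0.1, -0.1, 0.2]
gripper_width: 0.402
```

```bash
python3 - <<'E'
from h import *
st=r.sense(); print(st['tcp_pos'],st['wrist_force'],st['gripper_width'])
for th in (.1,.2,.3,.4,.5): go(*K(th,.102))
E
```

```text
[0.46022691 0.10998585 0.1018129 ] [-0.09723536 -0.05121184  0.20939385] 0.4017000362129233
go t [-0.0002, -0.0268, 0.0024] a [-0.0319, -0.0002, 0.0] mm [ -0.2 -20.1   1.8] deg 5.7
go t [-0.0002, -0.0539, 0.0065] a [-0.0637, -0.0002, 0.0] mm [ -0.2 -40.4   4.9] deg 11.5
go t [-0.0003, -0.0803, 0.0132] a [-0.0956, -0.0002, -0.0] mm [ -0.2 -60.2   9.9] deg 17.2
go t [-0.0003, -0.106, 0.0226] a [-0.1274, -0.0002, -0.0] mm [ -0.2 -79.5  17. ] deg 22.9
go t [-0.0003, -0.1306, 0.0345] a [-0.1592, -0.0002, -0.0] mm [ -0.2 -97.9  25.9] deg 28.7
```

>>> play_rows --commands '[{"fingers": 0.2,"tx": 0,"ty": -0.027,"tz": 0.002,"ax": -0.032,"ay": 0,"az": 0},{"fingers": 0.2,"tx": 0,"ty": -0.054,"tz": 0.0065,"ax": -0.064,"ay": 0,"az": 0},{"fingers": 0.2,"tx": 0,"ty": -0.08,"tz": 0.013,"ax": -0.0955,"ay": 0,"az": 0},{"fingers": 0.2,"tx": 0,"ty": -0.106,"tz": 0.0225,"ax": -0.127,"ay": 0,"az": 0},{"fingers": 0.2,"tx": 0,"ty": -0.1305,"tz": 0.0345,"ax": -0.159,"ay": 0,"az": 0}]'

```text
time_s: 19.42
tcp_pos: [0.4627, 0.0091, 0.1051]
ee_rot: [[0.006, -0.249, 0.968], [0.003, 0.968, 0.249], [-1.0, 0.002, 0.007]]
wrist_force: [0.5, 0.7, 0.1]
gripper_width: 0.399
```

```bash
python3 - <<'E'
from h import *
st=r.sense(); print(toramp(st['tcp_pos']),st['wrist_force'],st['gripper_width'])
for th in (.6,.7,.8,.9,1.): go(*K(th,.102))
s=cap('side')
for d in spotter.silhouettes('can',s)[:4]: print(d['uv'],d['score'],d['region'].sum())
E
```

```text
[-0.09740072  0.08810687  0.10505699] [0.53003056 0.73712152 0.07674941] 0.39944849692366136
go t [0.004, -0.0272, -0.0015] a [-0.0302, 0.0022, -0.0005] mm [  3.  -20.4  -1.1] deg 5.4
go t [0.004, -0.0542, 0.0025] a [-0.062, 0.0022, -0.0004] mm [  3.  -40.7   1.9] deg 11.2
go t [0.004, -0.0807, 0.0091] a [-0.0938, 0.0022, -0.0003] mm [  3.  -60.5   6.8] deg 16.9
go t [0.004, -0.1064, 0.0183] a [-0.1257, 0.0022, -0.0001] mm [  3.  -79.8  13.7] deg 22.6
go t [0.004, -0.1311, 0.0301] a [-0.1575, 0.0022, -0.0] mm [  3.  -98.3  22.6] deg 28.4
[288.0, 255.8] 0.83 1543
[203.0, 245.2] 0.82 1407
[270.8, 371.5] 0.82 2023
[329.3, 166.0] 0.66 930
```

>>> play_rows --commands '[{"fingers": 0.2,"tx": 0,"ty": -0.027,"tz": 0.001,"ax": -0.032,"ay": 0,"az": 0},{"fingers": 0.2,"tx": 0,"ty": -0.054,"tz": 0.005,"ax": -0.064,"ay": 0,"az": 0},{"fingers": 0.2,"tx": 0,"ty": -0.08,"tz": 0.011,"ax": -0.0955,"ay": 0,"az": 0},{"fingers": 0.2,"tx": 0,"ty": -0.106,"tz": 0.02,"ax": -0.127,"ay": 0,"az": 0},{"fingers": 0.2,"tx": 0,"ty": -0.1305,"tz": 0.032,"ax": -0.159,"ay": 0,"az": 0}]'

```text
time_s: 19.93
tcp_pos: [0.5099, -0.0797, 0.1046]
ee_rot: [[0.005, -0.681, 0.732], [0.003, 0.732, 0.681], [-1.0, -0.001, 0.006]]
wrist_force: [-0.9, 0.9, 0.2]
gripper_width: 0.399
```

```bash
python3 - <<'E'
from h import *
st=r.sense(); print(toramp(st['tcp_pos']),st['wrist_force'],st['gripper_width'])
for th in (1.1,1.2,1.28,1.35,1.4): go(*K(th,.103))
s=cap('side')
for d in spotter.silhouettes('can',s)[:4]: print(d['uv'],d['score'],d['region'].sum())
E
```

```text
[-0.17153982  0.02011997  0.10462746] [-0.86866438  0.91369314  0.18188773] 0.3994068730209325
go t [0.0022, -0.0273, -0.0002] a [-0.0311, 0.0017, 0.0005] mm [  1.7 -20.4  -0.2] deg 5.6
go t [0.0023, -0.0543, 0.0038] a [-0.063, 0.0017, 0.0006] mm [  1.7 -40.7   2.8] deg 11.3
go t [0.0023, -0.0755, 0.0089] a [-0.0884, 0.0017, 0.0007] mm [  1.7 -56.6   6.7] deg 15.9
go t [0.0024, -0.0937, 0.0148] a [-0.1107, 0.0017, 0.0008] mm [  1.8 -70.3  11.1] deg 19.9
go t [0.0024, -0.1065, 0.0198] a [-0.1266, 0.0016, 0.0008] mm [  1.8 -79.8  14.8] deg 22.8
[269.0, 371.9] 0.94 1932
[322.8, 174.9] 0.76 473
[289.5, 256.2] 0.67 1544
[203.4, 246.7] 0.57 1391
```

>>> play_rows --commands '[{"fingers": 0.2,"tx": 0,"ty": -0.027,"tz": 0.001,"ax": -0.032,"ay": 0,"az": 0},{"fingers": 0.2,"tx": 0,"ty": -0.054,"tz": 0.005,"ax": -0.064,"ay": 0,"az": 0},{"fingers": 0.2,"tx": 0,"ty": -0.075,"tz": 0.01,"ax": -0.088,"ay": 0,"az": 0},{"fingers": 0.2,"tx": 0,"ty": -0.094,"tz": 0.016,"ax": -0.111,"ay": 0,"az": 0},{"fingers": 0.2,"tx": 0,"ty": -0.1,"tz": 0.0185,"ax": -0.117,"ay": 0,"az": 0}]'

```text
time_s: 20.45
tcp_pos: [0.5717, -0.1252, 0.104]
ee_rot: [[0.005, -0.897, 0.442], [0.002, 0.442, 0.897], [-1.0, -0.003, 0.004]]
wrist_force: [-0.3, -0.3, 0.8]
gripper_width: 0.402
```

>>> play_rows --commands '[{"fingers": 0.2,"tx": 0,"ty": 0,"tz": 0,"ax": 0,"ay": 0,"az": 0},{"fingers": 0.2,"tx": 0,"ty": 0,"tz": 0,"ax": 0,"ay": 0,"az": 0},{"fingers": 0.2,"tx": 0,"ty": 0.007,"tz": 0,"ax": 0,"ay": 0,"az": 0},{"fingers": 0.2,"tx": 0,"ty": 0.007,"tz": 0,"ax": 0,"ay": 0,"az": 0}]'

```text
time_s: 20.78
tcp_pos: [0.5638, -0.122, 0.1035]
ee_rot: [[0.002, -0.897, 0.443], [0.003, 0.443, 0.897], [-1.0, -0.001, 0.003]]
wrist_force: [-0.6, -0.1, 0.4]
gripper_width: 0.398
```

>>> play_rows --commands '[{"fingers": 0.1,"tx": -0.02,"ty": 0,"tz": 0,"ax": 0,"ay": 0,"az": 0},{"fingers": 0.1,"tx": -0.06,"ty": 0,"tz": 0,"ax": 0,"ay": 0,"az": 0},{"fingers": 0.1,"tx": -0.11,"ty": 0,"tz": 0,"ax": 0,"ay": 0,"az": 0},{"fingers": 0.1,"tx": -0.16,"ty": 0,"tz": 0,"ax": 0,"ay": 0,"az": 0},{"fingers": 0.1,"tx": -0.2,"ty": 0,"tz": 0,"ax": 0,"ay": 0,"az": 0}]'

```text
time_s: 21.2
tcp_pos: [0.5646, -0.1231, 0.2567]
ee_rot: [[0.006, -0.897, 0.442], [0.002, 0.442, 0.897], [-1.0, -0.005, 0.004]]
wrist_force: [0.9, -0.4, 0.2]
gripper_width: 0.449
```

```bash
python3 - <<'E'
from h import *
st=r.sense(); print(st['tcp_pos'],toramp(st['tcp_pos']),st['wrist_force'],st['gripper_width'])
w=cap('wrist'); s=cap('side'); t=cap('top')
kp=lambda th:pose(q,np.array([[-.205*np.sin(th),-.09+.205*np.cos(th),.12]]))[0]
for p,n in((s,'side'),(t,'top'),(w,'wrist')):
    for k in('knob','can','chock'):
        print(n,k,[(np.round(d['uv']).tolist(),round(d['score'],2),[int(v) for v in cv2.boundingRect(d['region'].astype(np.uint8))]) for d in spotter.silhouettes(k,p)])
    print('expected knob at 1.1,1.3,1.5',[np.round(proj(p,kp(x))[0]).tolist() for x in(1.1,1.3,1.5)],'post',np.round(proj(p,pose(q,np.array([[0,-.09,.085]])))[0]),'can',np.round(proj(p,ramp(.04,.002,.0335))[0]),'chock',np.round(proj(p,ramp(-.0215,.002,.013))[0]))
    cv2.imwrite(f'pics/end_{n}.png',p['image'][:,:,::-1])
E
```

```text
[ 0.56464545 -0.12306786  0.25673354] [-0.19979912 -0.04370864  0.25673354] [ 0.85229605 -0.37399317  0.15705139] 0.44885072373517626
side knob [([302.0, 203.0], 0.62, [265, 173, 77, 58])]
side can [([203.0, 247.0], 0.96, [176, 222, 53, 47]), ([290.0, 257.0], 0.88, [262, 232, 54, 49]), ([328.0, 164.0], 0.77, [313, 144, 25, 44]), ([270.0, 376.0], 0.71, [249, 342, 48, 58])]
side chock [([337.0, 137.0], 0.77, [315, 128, 40, 22]), ([432.0, 173.0], 0.64, [413, 163, 41, 29]), ([314.0, 236.0], 0.6, [294, 225, 37, 30])]
expected knob at 1.1,1.3,1.5 [[349.0, 189.0], [340.0, 179.0], [329.0, 171.0]] post [271. 223.] can [290. 252.] chock [307. 244.]
top knob []
top can [([194.0, 235.0], 0.93, [172, 216, 42, 40]), ([268.0, 137.0], 0.71, [249, 122, 41, 31])]
top chock [([440.0, 290.0], 0.66, [423, 268, 35, 42]), ([452.0, 176.0], 0.59, [444, 161, 21, 39])]
expected knob at 1.1,1.3,1.5 [[350.0, 229.0], [359.0, 217.0], [365.0, 204.0]] post [296. 181.] can [275. 208.] chock [296. 215.]
wrist knob []
wrist can [([225.0, 129.0], 0.72, [187, 100, 81, 64])]
wrist chock [([128.0, 16.0], 0.96, [87, 0, 101, 52]), ([365.0, 289.0], 0.46, [362, 281, 5, 21])]
expected knob at 1.1,1.3,1.5 [[369.0, 195.0], [331.0, 189.0], [293.0, 190.0]] post [320. 332.] can [391. 341.] chock [381. 292.]
```

The side silhouettes show the arm's end at about 1.3 rad, the can's box unchanged from the start and the chock below it. The gripper is clear, so I'm handing in.

```bash
python3 -c "
from h import *
print(r.sense()['time_s']); print(job.finish_job())"
```

```text
21.8
the job is handed in; nothing more can be done
None
```

I laid the chock flat on the ramp, thin edge uphill, and slid it under the stop arm until it pressed on the can. I let go of it, swung the stop arm open by its knob, lifted clear and handed in at 21.8 s. No verdict came back.

**Last checks that agreed**
- **Chock:** contact with the can showed as 3–5 N on the wrist, within about 1–2 mm of the computed snug position. The chock was then about 2 mm off the ramp's middle line.
- **Can:** its outline in the side camera at the end matched the start to about 1 px, so it did not roll.
- **Stop arm:** its end sits where an angle of about 1.3 rad should appear; the required minimum is 1.1 rad. The arm angle and the can-to-chock contact were only inferred, not read directly.
- **Gripper:** it was about 15 cm above the knob, with wrist force at noise level.

**Failed or disagreed**
- **Grasp:** the first two closes missed. The fingertips stood level with the reported TCP instead of 19 mm ahead of it, so they shut above the chock. I also lifted before the first close had finished. The third grasp, about 18 mm lower, held at 50 mm opening.
- **Final views:** the top and wrist cameras could not confirm the final state, because the arm blocked the view or the detector missed. The end check rests on the side camera's detections alone, since the 12-picture limit stopped me viewing that last image.
- **Bystanders:** the standing can was still found at its starting place. I did not check the plain block separately at the end.

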